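# Sort sensor housings by weight, load the measuring carriage and book the batch in

### The job

Some of the look-alike aluminium sensor housings on the bench lack their steel core, which can only be felt by their weight: stand every sound (heavy) one upright on a ring of the carriage with its connector pointing along the engraved line to the robot's side, and put every light one in the steel reject tray. Then slide the loaded carriage to the right by its handle until it is fully home against its hidden stop, hold the barcode scanner level and still for about two seconds with its reading spot on the job ticket's barcode and its read line across the bars, and lay the scanner back in its rest. Do not disturb the other things on the bench.

Things in the scene. Friction and masses are not known exactly. Their poses are not given: they have to be found in the camera images.
- part_a: aluminium sensor housing: upright can, 56 mm diameter, 50 mm tall; from its side sticks one round connector (16 mm diameter, axis 15 mm up, end 44 mm from the can's axis). All five look alike; sound ones weigh about 500 g, those without core about 200 g (+-10 %). May be absent. Origin: centre of the underside; z up, x towards the connector
- part_b: aluminium sensor housing: upright can, 56 mm diameter, 50 mm tall; from its side sticks one round connector (16 mm diameter, axis 15 mm up, end 44 mm from the can's axis). All five look alike; sound ones weigh about 500 g, those without core about 200 g (+-10 %). May be absent. Origin: centre of the underside; z up, x towards the connector
- part_c: aluminium sensor housing: upright can, 56 mm diameter, 50 mm tall; from its side sticks one round connector (16 mm diameter, axis 15 mm up, end 44 mm from the can's axis). All five look alike; sound ones weigh about 500 g, those without core about 200 g (+-10 %). May be absent. Origin: centre of the underside; z up, x towards the connector
- part_d: aluminium sensor housing: upright can, 56 mm diameter, 50 mm tall; from its side sticks one round connector (16 mm diameter, axis 15 mm up, end 44 mm from the can's axis). All five look alike; sound ones weigh about 500 g, those without core about 200 g (+-10 %). May be absent. Origin: centre of the underside; z up, x towards the connector
- part_e: aluminium sensor housing: upright can, 56 mm diameter, 50 mm tall; from its side sticks one round connector (16 mm diameter, axis 15 mm up, end 44 mm from the can's axis). All five look alike; sound ones weigh about 500 g, those without core about 200 g (+-10 %). May be absent. Origin: centre of the underside; z up, x towards the connector
- place_1 (a point): centre of an engraved ring (61 mm outside) on the flat top of the carriage, 45 mm above the table, where a housing stands; 115 mm apart in a row, place_1 next to the handle. A black engraved line runs from the ring along the stage's -x, to the robot's side of the carriage: the connector belongs above it. Axes as the stage's
- place_2 (a point): centre of an engraved ring (61 mm outside) on the flat top of the carriage, 45 mm above the table, where a housing stands; 115 mm apart in a row, place_1 next to the handle. A black engraved line runs from the ring along the stage's -x, to the robot's side of the carriage: the connector belongs above it. Axes as the stage's
- place_3 (a point): centre of an engraved ring (61 mm outside) on the flat top of the carriage, 45 mm above the table, where a housing stands; 115 mm apart in a row, place_1 next to the handle. A black engraved line runs from the ring along the stage's -x, to the robot's side of the carriage: the connector belongs above it. Axes as the stage's
- carriage (a joint): slide of the carriage (aluminium plate 170 x 400 x 18 mm) on the dark steel stage bed, in m; 0 is at the left, it grows as the carriage goes right (along the bed's -y, about the world's -y) up to its hidden stop at about 0.11; friction about 3 N
- handle (a point): top of the black upright handle block of the carriage, at its left end: 26 mm (x) by 22 mm (y), 50 mm tall above the carriage's top. Axes as the stage's
- stage: fixed stage bed, 140 (x) by 530 (y) mm, under the carriage; origin: middle of its robot-side long edge, at table height; its x points away from the robot's side, the carriage's middle line lies at x = 70 mm; the carriage slides along its -y
- tray: fixed low open steel reject tray at the left, 240 (x) by 150 (y) by 22 mm, walls and floor 4 to 5 mm; origin: centre of its underside
- scanner: barcode scanner: straight black handle 120 x 34 (y) x 30 mm along x, grey head at its +x end bent 45 degrees down, reaching 20 mm below the handle. Origin: centre of the handle's underside; z up. Starts level in its rest. Grip it across y at its centre of mass, 12 mm ahead of the origin and 15 mm above it, free between the rest's forks
- scan_spot (a point): where the scanner reads: on its beam (45 degrees down and forward from the window in the head), 165 mm ahead of the scanner's origin and 67 mm below it; the read line runs along the scanner's y
- rest: fixed scanner rest: two forks at x = -43 and +43 mm, whose floors are 30 mm and whose cheeks are 44 mm above the table, 44 mm apart; origin: centre of its underside; the scanner lies with its origin 30 mm above this origin, along x, head beyond the +x fork
- label (a point): centre of the barcode (40 x 45 mm) on the flat top of a fixed, yawed grey block of 90 (x) by 75 (y) by 60 mm, 61 mm above the table; its bars are long along x and follow one another along y, so the read line must lie along y
- dish: bystander: shallow glass dish, 90 mm across
- solvent: bystander: white bottle, 60 mm by 140 mm
- driver: bystander: screwdriver, lying
- ring_gauge: bystander: steel ring gauge, 60 mm across, 18 mm tall, origin at its underside
- gauge_block: bystander: steel block 90 x 30 x 20 mm
- brush: bystander: brush, lying
- case: bystander: clear plastic case 90 x 70 x 35 mm

How it is judged:
By the outcome, as a careful person would: the job done as asked, in the order asked, and still so for the second after the job is handed in, with the robot touching nothing.
Of part_a, part_b, part_c, part_d, part_e only 3 to 4 are there at a start; the rules pass over those that are not, and their reading is None.
At some moment in a run one of part_a, part_b, part_c, part_d, part_e may be knocked a few centimetres aside while the robot is not near it.
It also fails if it takes over 210 s, if anything falls off the work surface, if the arm or the gripper's body presses on something with over 40 N, if the wrist force passes 120 N, or if a joint passes its speed limit or range.

### The arm

A 6-joint arm with a two-finger parallel gripper is mounted at the origin on the work surface. World frame = base frame: x ahead of the robot, y to its left, z up, the work surface at z = 0. Lengths are in mm, angles in rad, forces in N, time in s.
With the tool pointing down it reaches from about 350 to 875 mm from the base axis. Payload 4.2 kg.
Tool frame: the origin (TCP) lies at the very end of the fingers, on their centre line; the grasp point (between the pads) lies 19 mm behind it; z points along the fingers, y is the line along which they close (so a half turn about z gives the same grasp; the last joint's range is limited). The gripper opens to 85 mm and grips with 20 to 120 N. Pads are 22 mm wide; open, the fingers measure 114 mm over their backs; the gripper's body (76 mm by 85 mm) begins 54 mm behind the grasp point. The pads swing forward as they close: fully open they stand 13 mm farther back than shut.
Start: joints at [-1.013, 0.385, 0.008, 0, -1.194, -0.259], TCP at [183.999, -597.28, 231.312] pointing down, gripper open.
Joint ranges: [-3.14, 3.14], [-1.21, 2.06], [-1.07, 1.41], [-3.16, 2.05], [-2.99, -0.16], [-3.1, 3.1]. Speed limits (rad/s): [2.79, 2.79, 3.14, 3.14, 3.14, 3.14].

### API

Orientations are given as a unit quaternion [x, y, z, w].
In Python, from bench import monitor, get_image, camera_info, job_done gives the robot as it stands.
- The arm moves only by the tool send_rows, never from a script. Its argument "series" is a list of rows, each a list of 3 entries, a list of its own where there are three numbers: the shift along the tool's x, y, z in mm, then the turn, a rotation vector about the tool's x, y, z in rad, then the finger opening in mm, from 0 to 85.4. A call has 1 to 8 rows; each row shifts and turns the commanded pose from where the row before left it, along the tool's axes as they then stand; what a row does not reach is not made up. A row lasts 1/10 s, in which the tool goes at most 50 mm and 8.59 degrees, less where a joint would pass 70% of its speed; a pose out of reach is approached as far as the arm can. A call with a gripper value outside its range is refused whole. The fingers move at their own pace and stop on an object; the grip force is fixed at half the most. Time passes only in rows, so rows that do not move let the fingers close. It gives the time, the measured TCP pose, the force, the opening and the grip force at its end, in the units of the state.
- monitor.read_state(): the state, without advancing time (a new reading comes with each control period).
- get_image(name): name is "scene" or "side" or "wrist"; returns the picture (400x640x3 uint8, red, green, blue); there is no depth.
- camera_info(name): a dict with "intrinsics" (3x3 intrinsics, pixels), "dist_coeffs" ([k1, k2, p1, p2, k3] as OpenCV has them; the pictures are not rectified), "R" (3x3) and "t" (3): a world point X has camera coordinates R X + t. Camera axes: x right, y down, z forward; pixel columns grow to the right and rows downward; lengths in mm; the calibration is good to about 2 mm. A picture is of the moment at which its call begins: read the wrist's pose just before it. camera_info takes no time and is no camera call; for the wrist camera it gives the pose at the moment of the call.
- job_done(): hands the job in; it is judged then, once.
The state is a dict: "clock": time; "joints": joint angles; "joint_vel": joint speeds; "joint_efforts": joint torques, N m; "position": TCP position; "ee_rot": TCP orientation; "contact_force": force on the tool from outside, world axes, zero at the start; "wrist_torque": the same for the moment, N m; "gripper_width": finger opening in mm; "grasp_force": force on a finger pad.
Only numpy, scipy, OpenCV 4.12 (cv2) and the standard library are available. Lean on these libraries where they do the work, as an engineer would, in place of code of your own. Each camera call takes 0.05 s, during which the arm holds its last target. There are 200 camera calls.

## Working session

There is one attempt and no reset: what is moved stays moved. The work goes in short steps, Python scripts to look and compute and a tool call to move; the robot and the scene stay as the last step left them, time stands still between calls to the robot, and variables do not carry over. Pictures are saved under pics/ and viewed, at most 14 in all, crops included, and the job is handed in when it is done.

Besides the shell and the picture viewer there is one more tool, called after "Request:" as name(argument=value, ...), one argument or row to a line, values as JSON. send_rows: Moves the arm, as the interface text tells. Its arguments: {"type":"object","properties":{"series":{"type":"array"}},"required":["series"]}

```bash
ls; mkdir -p pics; cat > h.py <<'E'
import numpy as np, cv2
from scipy.spatial.transform import Rotation as R
from bench import monitor, get_image, camera_info, job_done
def ray(ci,uv,z):
    K=np.array(ci["intrinsics"],float);d=np.array(ci["dist_coeffs"],float)
    p=cv2.undistortPoints(np.array(uv,float).reshape(-1,1,2),K,d).reshape(-1,2)
    Rm=np.array(ci["R"]);t=np.array(ci["t"]).reshape(3)
    C=-Rm.T@t; D=np.c_[p,np.ones(len(p))]@Rm
    return C+D*((z-C[2])/D[:,2])[:,None]
def proj(ci,X):
    Rm=np.array(ci["R"]);t=np.array(ci["t"],float).reshape(3)
    return cv2.projectPoints(np.array(X,float).reshape(-1,1,3),cv2.Rodrigues(Rm)[0],t,np.array(ci["intrinsics"],float),np.array(ci["dist_coeffs"],float))[0].reshape(-1,2)
def shot(n,f):
    ci=camera_info(n); im=get_image(n); cv2.imwrite("pics/"+f,im[:,:,::-1]); return ci,im
E
python3 - <<'E'
from h import *
for n in("scene","side","wrist"):
    ci,_=shot(n,n+"0.png"); Rm=np.array(ci["R"]); print(n,np.round(-Rm.T@np.array(ci["t"]).reshape(3)),np.round(Rm,2).tolist(),np.round(ci["intrinsics"],1).tolist())
s=monitor.read_state();print(s)
E
```

```text
pics
scene [1273. -348. 1219.] [[0.35, 0.94, 0.01], [0.78, -0.29, -0.55], [-0.52, 0.2, -0.83]] [[461.1, 0.0, 318.9], [0.0, 461.1, 199.2], [0.0, 0.0, 1.0]]
side [ -84.  905. 1042.] [[-0.81, -0.58, 0.0], [-0.38, 0.52, -0.76], [0.44, -0.62, -0.64]] [[457.9, 0.0, 317.3], [0.0, 457.9, 204.3], [0.0, 0.0, 1.0]]
wrist [ 118. -617.  373.] [[-0.29, 0.96, 0.0], [0.92, 0.28, 0.27], [0.26, 0.08, -0.96]] [[301.0, 0.0, 322.2], [0.0, 301.0, 196.3], [0.0, 0.0, 1.0]]
{'clock': 0.15, 'joints': array([-1.01340698e+00,  3.85356123e-01,  6.95356677e-03, -3.65593110e-04,
       -1.19400766e+00, -2.58584668e-01]), 'joint_vel': array([-0.0019532 , -0.00141839,  0.00457275,  0.00165887, -0.00083928,
        0.00074594]), 'joint_efforts': array([-6.16281613e-04, -3.92678797e+01,  1.88581449e+01,  4.18863818e+00,
       -3.40845771e-03, -5.13799989e-06]), 'position': array([ 183.86588944, -596.8827162 ,  230.49064585]), 'ee_rot': array([-1.48780463e-01,  9.88869907e-01,  8.08130036e-04, -1.64193102e-04]), 'contact_force': array([-0.0633616 ,  0.24279077, -0.54368963]), 'wrist_torque': array([-0.01950121,  0.01194264, -0.02974558]), 'grasp_force': 0.0, 'gripper_width': 85.252441132564}
```

View pics/scene0.png

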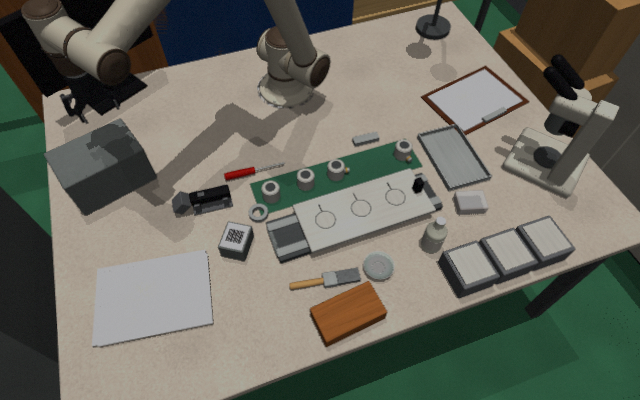

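View pics/side0.png

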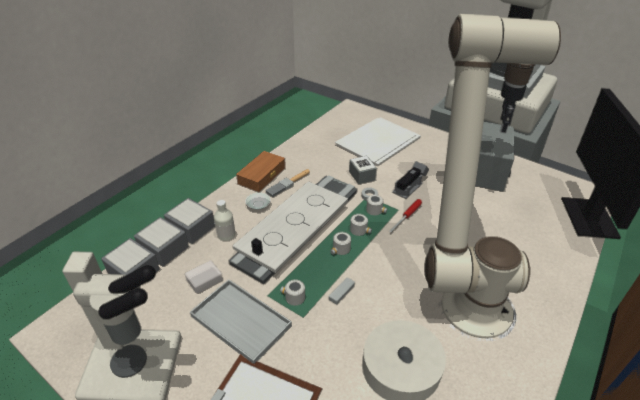

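The scene picture shows four housings on the green mat (about (270,190), (305,179), (336,168), (403,150)), three empty rings, the scanner at (200,197), the label at (237,235) and the tray at (453,155). The side picture shows the same.

```bash
python3 - <<'E'
from h import *
im=cv2.imread("pics/scene0.png"); cv2.imwrite("pics/sc.png",cv2.resize(im[120:280,160:500],(800,376),interpolation=cv2.INTER_CUBIC))
import json
ci=camera_info("scene")
def p(n,uv,z): print(n,np.round(ray(ci,uv,z)[:,:2]).tolist())
p("housing tops",[(270,186),(305,175),(336,164),(403,146)],50)
p("rings",[(325,219),(360,207),(396,197)],45)
p("handle",[(419,182)],95);p("label",[(236,235)],61);p("tray",[(453,155)],10);p("scanner",[(210,195)],60)
s=monitor.read_state();T=R.from_quat(s["ee_rot"]).as_matrix();w=camera_info("wrist");Rm=np.array(w["R"]);C=-Rm.T@np.array(w["t"]).reshape(3)
print(T.round(3).tolist(),(T.T@(C-s["position"])).round(1),(Rm@T).round(3).tolist())
E
```

```text
housing tops [[449.0, -195.0], [446.0, -79.0], [439.0, 29.0], [445.0, 264.0]]
rings [[617.0, -76.0], [613.0, 38.0], [618.0, 156.0]]
handle [[620.0, 223.0]]
label [[587.0, -338.0]]
tray [[510.0, 424.0]]
scanner [[425.0, -376.0]]
[[-0.956, -0.294, -0.001], [-0.294, 0.956, 0.002], [0.0, 0.002, -1.0]] [  69.5    0.  -142.2] [[0.0, 1.0, -0.0], [-0.962, 0.0, -0.272], [-0.272, 0.0, 0.962]]
```

View pics/sc.png

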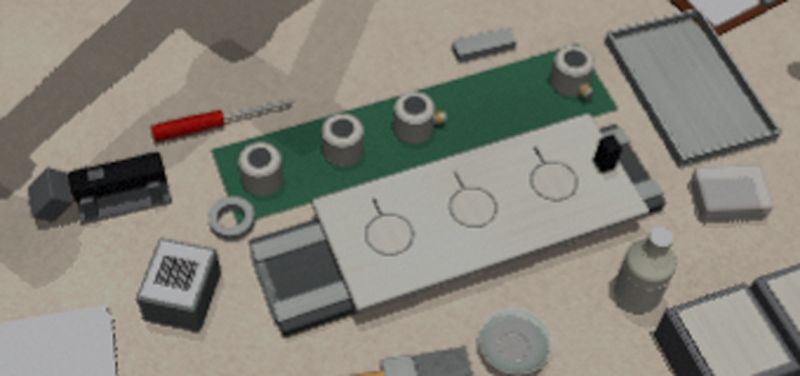

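Request:
send_rows(
  series=[
    [[0, 0, -40], [0, 0, 0.149], 85],
    [[0, 0, -40], [0, 0, 0.149], 85],
    [[-16, 40, -6], [0, 0, 0], 85],
    [[-16, 40, -6], [0, 0, 0], 85],
    [[-16, 40, -6], [0, 0, 0], 85],
    [[-16, 40, -6], [0, 0, 0], 85],
    [[-16, 40, -6], [0, 0, 0], 85],
    [[-16, 40, -6], [0, 0, 0], 85],
  ],
)

```text
clock: 0.95
position: [279.9, -355.5, 347.3]
ee_rot: [-0.0, 1.0, 0.0, -0.0]
contact_force: [0.6, 0.9, -0.1]
gripper_width: 85.0
grasp_force: 0.0
```

Request:
send_rows(
  series=[
    [[-16, 40, -6], [0, 0, 0], 85],
    [[-16, 40, -6], [0, 0, 0], 85],
    [[-16, 40, -6], [0, 0, 0], 85],
    [[-16, 40, -6], [0, 0, 0], 85],
    [[-16, 40, -6], [0, 0, 0], 85],
    [[-16, 40, -6], [0, 0, 0], 85],
    [[-16, 40, -6], [0, 0, 0], 85],
    [[0, 0, 0], [0, 0, 0], 85],
  ],
)

```text
clock: 1.75
position: [393.0, -73.5, 389.6]
ee_rot: [-0.004, 1.0, 0.0, 0.001]
contact_force: [-1.1, -0.2, -0.4]
gripper_width: 85.1
grasp_force: 0.0
```

```bash
python3 - <<'E'
from h import *
s=monitor.read_state();print(s["clock"],s["position"].round(1),R.from_quat(s["ee_rot"]).as_matrix().round(3).tolist(),s["joints"].round(3),s["contact_force"].round(2))
ci,im=shot("wrist","w1.png");import pickle;pickle.dump(ci,open("w1.pkl","wb"))
E
```

```text
1.75 [393.  -73.5 389.6] [[-1.0, -0.007, 0.001], [-0.007, 1.0, 0.001], [-0.001, 0.001, -1.0]] [ 2.260e-01 -9.600e-02 -1.800e-01 -1.000e-03 -1.485e+00 -1.789e+00] [-1.1  -0.17 -0.36]
```

View pics/w1.png

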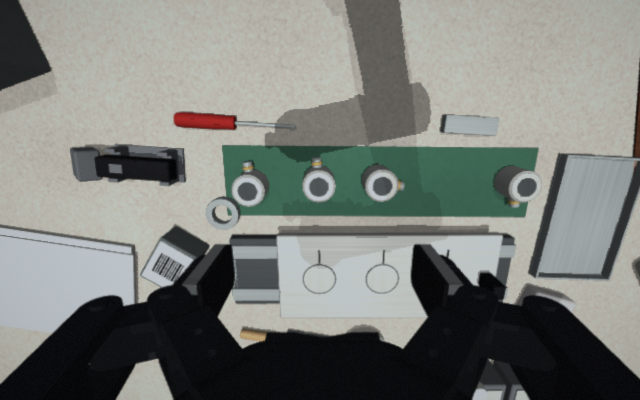

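The wrist view shows housings at about (248,187), (319,184), (381,184) and (523,186). Their connectors are at (248,166), (317,162), (402,186) and (513,204). The scanner lies at (135,165) with its head to the left, and the label is at (168,265).

```bash
cat >> h.py <<'E'
def housings(ci,im,z0=0,box=None):
    hsv=cv2.cvtColor(im,cv2.COLOR_RGB2HSV); out=[]
    top=((hsv[...,2]>150)&(hsv[...,1]<60)).astype(np.uint8)
    br=((hsv[...,0]>8)&(hsv[...,0]<30)&(hsv[...,1]>85)&(hsv[...,2]>70)).astype(np.uint8)
    if box: 
        m=np.zeros_like(top);m[box[1]:box[3],box[0]:box[2]]=1;top*=m;br*=m
    bb=[]
    n,l,st,c=cv2.connectedComponentsWithStats(br)
    for i in range(1,n):
        if st[i,4]>=15: bb.append(ray(ci,c[i],z0+15)[0])
    for k in cv2.findContours(top,cv2.RETR_EXTERNAL,cv2.CHAIN_APPROX_NONE)[0]:
        if len(k)<20: continue
        P=ray(ci,k.reshape(-1,2),z0+50)[:,:2].astype(np.float32)
        c,r=cv2.minEnclosingCircle(P)
        if 18<r<36:
            e=cv2.fitEllipse(P)
            b=min(bb,key=lambda q:abs(np.hypot(*(q[:2]-e[0]))-38)) if bb else None
            out.append((np.round(e[0],1).tolist(),np.round(e[1],1).tolist(),None if b is None else (np.round(b[:2]-e[0],1).tolist(),round(float(np.degrees(np.arctan2(b[1]-e[0][1],b[0]-e[0][0]))),1))))
    return out
E
python3 - <<'E'
from h import *
import pickle;ci=pickle.load(open("w1.pkl","rb"));im=cv2.imread("pics/w1.png")[:,:,::-1]
for o in housings(ci,im,0,(222,145,545,220)):print(o)
hsv=cv2.cvtColor(im.copy(),cv2.COLOR_RGB2HSV)
c=cv2.imread("pics/w1.png")
a=cv2.resize(c[215:300,130:460],None,fx=2.4,fy=2.4,interpolation=cv2.INTER_CUBIC);b=cv2.resize(c[135:220,60:390],None,fx=2.4,fy=2.4,interpolation=cv2.INTER_CUBIC)
cv2.imwrite("pics/w1c.png",np.vstack([a,b]))
E
```

```text
([487.3, -231.0], [26.7, 37.2], ([-68.2, 28.3], 157.5))
([450.7, -196.8], [50.8, 51.0], ([-31.6, -5.9], -169.4))
([442.3, -79.2], [50.3, 51.1], ([-31.6, -3.9], -173.0))
([440.7, 24.7], [49.0, 50.4], ([-30.0, -107.8], -105.5))
([452.7, -236.6], [4.4, 104.0], ([-33.6, 33.9], 134.8))
```

View pics/w1c.png

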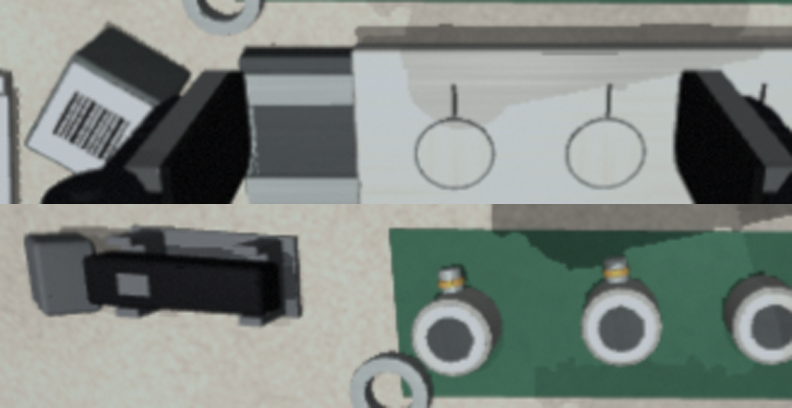

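The crop shows both connectors pointing up (towards the robot), each with a brass band. The rings have their lines to the robot side.

```bash
sed -i 's/st\[i,4\]>=15/st[i,4]>=4/; s/abs(np.hypot(\*(q\[:2\]-e\[0\]))-38)/abs(np.hypot(*(q[:2]-e[0]))-32)/' h.py
python3 - <<'E'
from h import *
import pickle;ci=pickle.load(open("w1.pkl","rb"));im=cv2.imread("pics/w1.png")[:,:,::-1].copy()
for x in ((222,145,545,220),(480,150,545,220)):
  for o in housings(ci,im,0,x):print(o)
g=cv2.cvtColor(im,cv2.COLOR_RGB2GRAY)
# rings: dark contours on the carriage
box=(282,240,420,312);sub=g[box[1]:box[3],box[0]:box[2]]
bh=cv2.morphologyEx(sub,cv2.MORPH_BLACKHAT,np.ones((7,7)))>35
n,l,st,c=cv2.connectedComponentsWithStats(bh.astype(np.uint8),connectivity=8)
for i in range(1,n):
  if st[i,4]>40:
    ys,xs=np.where(l==i);P=ray(ci,np.c_[xs+box[0],ys+box[1]],45)[:,:2]
    ctr=np.median(P,0)
    for _ in range(20):
        r=np.hypot(*(P-ctr).T);k=abs(r-29.5)<5;A=np.c_[P[k],np.ones(k.sum())];q=np.linalg.lstsq(A,(P[k]**2).sum(1),rcond=None)[0];ctr=q[:2]/2
    L=P[r>38] if (r>38).any() else P[:1]
    d=L.mean(0)-ctr
    print("ring",ctr.round(1),"rad",round(float(np.sqrt(q[2]+ctr@ctr)),1),"line ang",np.degrees(np.arctan2(d[1],d[0])).round(1),st[i])
# tray corners, approx dark outline; scanner black; label
def q(n,uv,z):print(n,ray(ci,uv,z)[:,:2].round(1).tolist())
q("stage edges",[(232,236)],27)
q("tray rim corners",[(562,154),(638,160),(530,274),(606,278)],22)
q("label blk",[(141,275),(168,236),(209,263)],60)
q("scanner",[(96,165),(96,175),(178,158),(178,180)],60)
hsv=cv2.cvtColor(im,cv2.COLOR_RGB2HSV)
m=np.zeros_like(g);m[145:190,85:183]=(g[145:190,85:183]<35)
k=max(cv2.findContours(m,0,1)[0],key=cv2.contourArea);print(cv2.contourArea(k))
rr=cv2.minAreaRect(ray(ci,k.reshape(-1,2),60)[:,:2].astype(np.float32));print("scanner handle",rr)
E
```

```text
([487.3, -231.0], [26.7, 37.2], ([-68.2, 28.3], 157.5))
([450.7, -196.8], [50.8, 51.0], ([-31.6, -5.9], -169.4))
([442.3, -79.2], [50.3, 51.1], ([-31.6, -3.9], -173.0))
([440.7, 24.7], [49.0, 50.4], ([4.1, 38.6], 83.9))
([452.7, -236.6], [4.4, 104.0], ([-33.6, 33.9], 134.8))
ring [601.8 -77.5] rad 29.5 line ang -2.5 [ 21  10  33  44 174]
ring [601.3  37.1] rad 29.4 line ang 1.5 [ 84  10  33  44 183]
stage edges [[542.7, -235.6]]
tray rim corners [[389.6, 337.7], [398.3, 475.7], [620.2, 327.8], [629.1, 481.0]]
label blk [[604.7, -392.8], [529.4, -334.3], [579.7, -269.2]]
scanner [[408.1, -434.3], [424.4, -437.5], [396.2, -300.8], [431.8, -305.1]]
1769.0
scanner handle ((406.9490051269531, -369.3497619628906), (131.52114868164062, 50.879920959472656), 86.93162536621094)
```

```bash
cat >> h.py <<'E'
def rings(ci,im,box,th=35):
    g=cv2.cvtColor(im,cv2.COLOR_RGB2GRAY)
    sub=g[box[1]:box[3],box[0]:box[2]]
    bh=(cv2.morphologyEx(sub,cv2.MORPH_BLACKHAT,np.ones((7,7)))>th).astype(np.uint8)
    cs,h=cv2.findContours(bh,cv2.RETR_CCOMP,cv2.CHAIN_APPROX_NONE)
    for k,hh in zip(cs,h[0]):
        if hh[3]>=0 and len(k)>40:
            P=ray(ci,k.reshape(-1,2)+np.array(box[:2]),45)[:,:2].astype(np.float32)
            e=cv2.fitEllipse(P); par=cs[hh[3]].reshape(-1,2)+np.array(box[:2])
            Q=ray(ci,par,45)[:,:2]; r=np.hypot(*(Q-e[0]).T); L=Q[r>38]
            d=(L.mean(0)-e[0]) if len(L) else np.zeros(2)
            print("ring",np.round(e[0],1),np.round(e[1],1),"line",d.round(1),np.degrees(np.arctan2(d[1],d[0])).round(1))
E
python3 - <<'E'
from h import *
import pickle;ci=pickle.load(open("w1.pkl","rb"));im=cv2.imread("pics/w1.png")[:,:,::-1].copy()
rings(ci,im,(282,240,420,312))
g=cv2.cvtColor(im,cv2.COLOR_RGB2GRAY)
for n in["scene"]:
  c2=camera_info(n);i2=cv2.imread("pics/scene0.png")[:,:,::-1].copy()
  rings(c2,i2,(300,175,430,245),15)
h=cv2.cvtColor(im,cv2.COLOR_RGB2HSV)[150:220,480:545]
for y in range(40,70,4): print([tuple(map(int,h[y,x])) for x in range(20,46,4)])
E
```

```text
ring [617.2  37.6] [57.7 58.1] line [-48.7  -0.8] -179.1
ring [618.5 -77.4] [58.  58.4] line [-48.2  -0.3] -179.6
ring [616.6 -76. ] [54.8 57. ] line [-48.2  -0.6] -179.3
ring [615.7  38.9] [55.3 56.4] line [-48.9  -0.5] -179.4
ring [614.9 153.9] [55.2 56.9] line [-48.9  -0.5] -179.5
[(60, 4, 58), (75, 9, 59), (60, 6, 88), (90, 7, 179), (90, 8, 190), (100, 19, 80), (95, 20, 77)]
[(76, 76, 77), (75, 9, 59), (30, 4, 63), (68, 7, 155), (70, 8, 194), (96, 12, 103), (94, 23, 78)]
[(76, 100, 87), (76, 102, 55), (67, 45, 51), (60, 5, 113), (60, 4, 171), (77, 9, 195), (80, 8, 195)]
[(76, 100, 99), (75, 102, 65), (30, 88, 52), (20, 135, 140), (21, 125, 179), (55, 25, 124), (72, 35, 124)]
[(76, 100, 97), (76, 99, 98), (75, 92, 91), (81, 21, 122), (87, 18, 159), (76, 97, 100), (76, 100, 99)]
[(76, 99, 98), (77, 104, 98), (76, 101, 98), (77, 103, 99), (76, 98, 101), (76, 102, 100), (76, 101, 101)]
[(76, 105, 100), (75, 101, 98), (76, 101, 101), (76, 101, 101), (76, 100, 99), (76, 98, 99), (75, 94, 103)]
[(33, 14, 186), (36, 14, 186), (25, 18, 184), (33, 12, 185), (27, 15, 183), (30, 14, 182), (33, 14, 184)]
```

```bash
cat >> h.py <<'E'
def go(x,y,z,yaw):
    s=monitor.read_state();T=R.from_quat(s["ee_rot"]).as_matrix()
    cy,sy=np.cos(np.radians(yaw)),np.sin(np.radians(yaw));G=np.array([[cy,sy,0],[sy,-cy,0],[0,0,-1]])
    d=np.array([x,y,z])-s["position"]
    print("t",round(s["clock"],2),"pos",s["position"].round(1),"yaw",np.degrees(np.arctan2(T[1,0],T[0,0])).round(2),"| turn",R.from_matrix(T.T@G).as_rotvec().round(4),"shift after turn",(G.T@d).round(1),"F",s["contact_force"].round(2),"q",s["joints"].round(2),"w",round(s["gripper_width"],1))
E
python3 -c "
from h import *
go(442.3,-79.2,130,187)"
```

```text
t 1.8 pos [392.2 -75.1 389.3] yaw -179.67 | turn [ 3.000e-04 -1.000e-04 -1.164e-01] shift after turn [-49.3 -10.2 259.3] F [0.1  0.65 0.17] q [ 0.22 -0.1  -0.18 -0.   -1.49 -1.79] w 84.9
```

Request:
send_rows(
  series=[
    [[0, 0, 40], [0, 0, -0.116], 85],
    [[-16, -3, 40], [0, 0, 0], 85],
    [[-17, -3, 40], [0, 0, 0], 85],
    [[-16, -2, 40], [0, 0, 0], 85],
    [[0, 0, 40], [0, 0, 0], 85],
    [[0, 0, 30], [0, 0, 0], 85],
    [[0, 0, 20], [0, 0, 0], 85],
    [[0, 0, 0], [0, 0, 0], 85],
  ],
)

```text
clock: 2.6
position: [438.4, -80.7, 136.5]
ee_rot: [-0.057, 0.998, -0.0, -0.004]
contact_force: [-0.5, -0.5, 0.3]
gripper_width: 84.6
grasp_force: 0.0
```

```bash
python3 -c "
from h import *
ci,im=shot('wrist','w2.png')
go(442.3,-79.2,12,187)
for o in housings(ci,im):print(o)"
```

```text
t 2.65 pos [440.1 -80.4 138.4] yaw -173.39 | turn [-0.0004 -0.0035 -0.0068] shift after turn [ -2.3   0.9 126.4] F [0.07 0.74 1.27] q [ 0.18  0.18 -0.54  0.   -0.85 -1.64] w 84.7
([641.9, -232.3], [43.9, 54.1], ([-223.2, 29.6], 172.4))
([597.4, 103.9], [33.9, 53.2], ([-186.9, -186.9], -135.0))
([442.4, 24.9], [44.4, 49.5], ([-31.9, -108.0], -106.5))
([444.0, -78.9], [43.1, 46.3], ([-33.5, -4.2], -172.9))
```

View pics/w2.png

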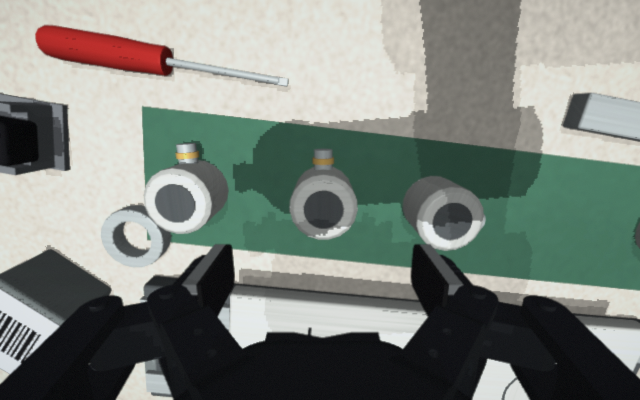

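The target can is at (323,195) with its connector up at (323,160), centred between the open fingers.

Request:
send_rows(
  series=[
    [[-2.5, 1, 36], [0, 0, 0], 85],
    [[0, 0, 40], [0, 0, 0], 85],
    [[0, 0, 30], [0, 0, 0], 85],
    [[0, 0, 18], [0, 0, 0], 85],
    [[0, 0, 0], [0, 0, 0], 85],
    [[0, 0, 0], [0, 0, 0], 50],
    [[0, 0, 0], [0, 0, 0], 50],
    [[0, 0, 0], [0, 0, 0], 50],
  ],
)

```text
clock: 3.45
position: [445.2, -78.1, 17.7]
ee_rot: [-0.059, 0.998, -0.0, 0.002]
contact_force: [-1.5, -1.1, 7.5]
gripper_width: 54.3
grasp_force: 62.4
```

Request:
send_rows(
  series=[
    [[0, 0, 0], [0, 0, 0], 50],
    [[0, 0, 0], [0, 0, 0], 50],
    [[0, 0, -15], [0, 0, 0], 50],
    [[0, 0, -30], [0, 0, 0], 50],
    [[0, 0, -25], [0, 0, 0], 50],
    [[0, 0, -10], [0, 0, 0], 50],
    [[0, 0, 0], [0, 0, 0], 50],
    [[0, 0, 0], [0, 0, 0], 50],
  ],
)

```text
clock: 4.25
position: [442.5, -78.1, 94.6]
ee_rot: [-0.058, 0.998, 0.0, -0.001]
contact_force: [-0.3, -0.1, -5.4]
gripper_width: 54.3
grasp_force: 65.2
```

Request:
send_rows(
  series=[
    [[0, 0, 0], [0, 0, 0], 50],
    [[0, 0, 0], [0, 0, 0], 50],
  ],
)

```text
clock: 4.45
position: [442.7, -78.2, 94.1]
ee_rot: [-0.058, 0.998, -0.0, -0.001]
contact_force: [0.9, 0.1, -5.6]
gripper_width: 54.2
grasp_force: 65.2
```

```bash
python3 -c "
from h import *
go(617.2,37.6,160,180.65)"
```

```text
t 4.45 pos [442.7 -78.2  94.1] yaw -173.32 | turn [-0.0002 -0.0029  0.1052] shift after turn [-175.8  113.8  -65.9] F [ 0.93  0.05 -5.56] q [ 0.19  0.25 -0.59 -0.   -0.73 -1.64] w 54.2
```

H2 is heavy (5.5 N), so it goes to place_3.

Request:
send_rows(
  series=[
    [[0, 0, -20], [0, 0, 0.105], 50],
    [[-25, 0, 0], [0, 0, 0], 50],
    [[-35, 0, 0], [0, 0, 0], 50],
    [[-40, 0, 0], [0, 0, 0], 50],
    [[-40, 0, 0], [0, 0, 0], 50],
    [[-25, 0, 0], [0, 0, 0], 50],
    [[-11, -1, 15], [0, 0, 0], 50],
    [[0, 0, 15], [0, 0, 0], 50],
  ],
)

```text
clock: 5.25
position: [621.2, -76.9, 83.2]
ee_rot: [-0.006, 1.0, -0.0, -0.0]
contact_force: [-0.5, -0.1, -6.1]
gripper_width: 54.1
grasp_force: 65.3
```

Request:
send_rows(
  series=[
    [[0, 0, 0], [0, 0, 0], 50],
    [[0, 0, 0], [0, 0, 0], 50],
    [[0, 0, 0], [0, 0, 0], 50],
  ],
)

```text
clock: 5.55
position: [619.8, -77.0, 85.8]
ee_rot: [-0.006, 1.0, -0.0, 0.0]
contact_force: [1.0, -0.1, -4.1]
gripper_width: 54.4
grasp_force: 65.3
```

```bash
python3 -c "
from h import *
ci,im=shot('wrist','w3.png')
go(618.2,-77.2,60,180.6)"
```

```text
t 5.6 pos [619.9 -77.   86.2] yaw -179.31 | turn [-0.0001  0.0014  0.0017] shift after turn [ 1.7 -0.2 26.2] F [ 0.72  0.79 -4.9 ] q [ 0.14  0.51 -0.18  0.   -0.88 -1.69] w 54.3
```

View pics/w3.png

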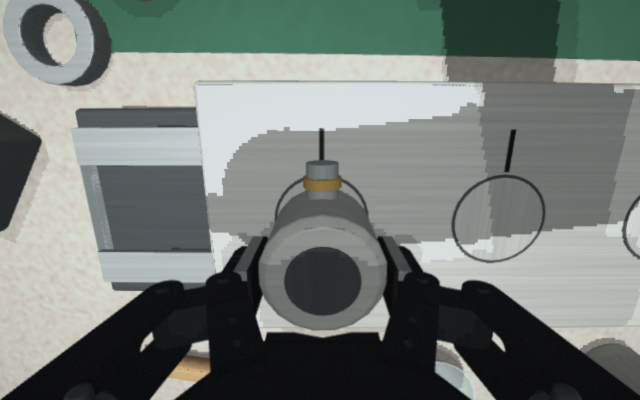

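The can is over the ring. Its connector at (321,175) lies above the line at x=321, and ring 2 is visible at (499,218).

Request:
send_rows(
  series=[
    [[1.5, 0, 12], [0, 0, 0], 50],
    [[0, 0, 8], [0, 0, 0], 50],
    [[0, 0, 2], [0, 0, 0], 50],
    [[0, 0, 0], [0, 0, 0], 50],
    [[0, 0, 0], [0, 0, 0], 50],
  ],
)

```text
clock: 6.1
position: [618.3, -77.0, 63.2]
ee_rot: [-0.006, 1.0, 0.0, 0.0]
contact_force: [-0.6, 0.8, -4.3]
gripper_width: 54.0
grasp_force: 65.4
```

```bash
python3 -c "
from h import *
go(618.2,-77.2,60,180.6)
ci=camera_info('wrist'); im=get_image('wrist')
for r in (15,25): rings(ci,im,(430,60,640,300),r)"
```

```text
t 6.1 pos [618.3 -77.   63.2] yaw -179.33 | turn [0.     0.0005 0.0013] shift after turn [ 0.1 -0.2  3.2] F [-0.55  0.77 -4.26] q [ 0.14  0.54 -0.2   0.   -0.83 -1.69] w 54.0
ring [616.8  37.4] [56.8 57. ] line [0. 0.] 0.0
ring [616.8  37.3] [57.1 57.3] line [0. 0.] 0.0
```

Request:
send_rows(
  series=[
    [[0, -0.5, 1.5], [0, 0, 0], 50],
    [[0, 0, 0], [0, 0, 0], 50],
    [[0, 0, 0], [0, 0, 0], 50],
  ],
)

```text
clock: 6.45
position: [618.4, -77.4, 62.8]
ee_rot: [-0.006, 1.0, -0.0, 0.001]
contact_force: [-3.1, 1.4, 3.3]
gripper_width: 54.0
grasp_force: 66.0
```

Request:
send_rows(
  series=[
    [[0, 0, 1], [0, 0, 0], 50],
    [[0, 0, 0], [0, 0, 0], 50],
    [[0, 0, 0], [0, 0, 0], 50],
  ],
)

```text
clock: 6.75
position: [618.3, -77.5, 62.7]
ee_rot: [-0.006, 1.0, -0.0, 0.001]
contact_force: [-5.0, 1.4, 8.2]
gripper_width: 53.8
grasp_force: 66.6
```

Request:
send_rows(
  series=[
    [[0, 0, -1.5], [0, 0, 0], 60],
    [[0, 0, 0], [0, 0, 0], 85],
    [[0, 0, 0], [0, 0, 0], 85],
    [[0, 0, 0], [0, 0, 0], 85],
    [[0, 0, -20], [0, 0, 0], 85],
    [[0, 0, -40], [0, 0, 0], 85],
    [[0, 0, -40], [0, 0, 0], 85],
    [[0, 0, -20], [0, 0, 0], 85],
  ],
)

```text
clock: 7.55
position: [619.9, -77.7, 186.3]
ee_rot: [-0.006, 1.0, -0.0, 0.003]
contact_force: [1.4, 0.7, -0.1]
gripper_width: 84.9
grasp_force: 0.0
```

Request:
send_rows(
  series=[
    [[20, 25, 0], [0, 0, 0], 85],
    [[40, 40, 0], [0, 0, 0], 85],
    [[40, 35, 0], [0, 0, 0], 85],
    [[30, 0, 0], [0, 0, 0], 85],
    [[15, 0, 0], [0, 0, 0], 85],
    [[0, 0, 0], [0, 0, 0], 85],
    [[0, 0, 0], [0, 0, 0], 85],
  ],
)

```text
clock: 8.25
position: [479.6, 14.3, 182.7]
ee_rot: [-0.006, 1.0, 0.0, 0.001]
contact_force: [-0.4, 0.2, 0.6]
gripper_width: 85.1
grasp_force: 0.0
```

```bash
python3 -c "
from h import *
go(441,24.8,18,264)
ci,im=shot('wrist','w4.png')
for o in housings(ci,im)+housings(ci,im,45):print(o)"
```

```text
t 8.25 pos [479.6  14.3 182.7] yaw -179.3 | turn [-9.0000e-04  1.3000e-03 -1.4538e+00] shift after turn [ -6.4  39.5 164.7] F [-0.41  0.17  0.55] q [ 0.37  0.18 -0.41  0.   -0.98 -1.93] w 85.1
([589.8, -319.9], [14.0, 69.7], ([-172.1, 116.7], 145.8))
([441.0, 25.5], [46.1, 46.7], ([6.9, 35.3], 78.9))
([663.9, 190.2], [42.7, 62.7], ([-196.4, 45.8], 166.9))
([668.3, -158.7], [35.4, 60.3], ([47.3, -19.4], -22.3))
([560.3, -265.4], [11.7, 58.3], ([-143.8, 93.6], 146.9))
([435.9, 23.5], [38.5, 39.0], ([6.5, 30.4], 77.9))
```

View pics/w4.png

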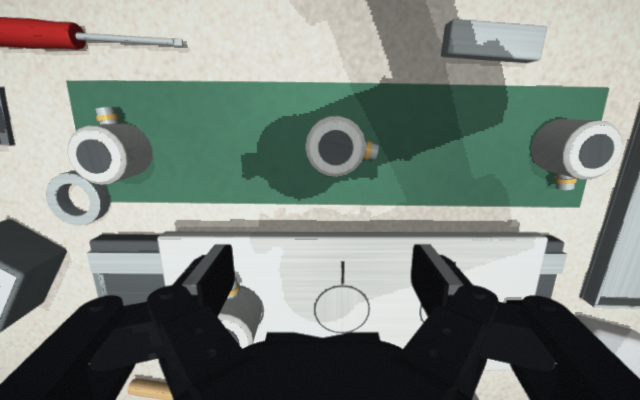

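H3 is at (335,147) with its connector at (371,150), pointing right. H4 is at (592,150) with its connector at (566,181), and H2 stands on place_3.

Request:
send_rows(
  series=[
    [[0, 0, 10], [0, 0, -0.138], 85],
    [[0, 0, 10], [0, 0, -0.138], 85],
    [[0, 0, 10], [0, 0, -0.138], 85],
    [[0, 0, 10], [0, 0, -0.138], 85],
    [[0, 0, 10], [0, 0, -0.138], 85],
    [[0, 0, 10], [0, 0, -0.138], 85],
    [[0, 0, 10], [0, 0, -0.138], 85],
    [[0, 0, 10], [0, 0, -0.138], 85],
  ],
)

```text
clock: 9.1
position: [480.2, 14.0, 101.5]
ee_rot: [-0.532, 0.847, -0.0, -0.0]
contact_force: [0.5, 0.5, -0.0]
gripper_width: 85.0
grasp_force: 0.0
```

Request:
send_rows(
  series=[
    [[0, 0, 0], [0, 0, -0.138], 85],
    [[0, 0, 0], [0, 0, -0.138], 85],
    [[0, 0, 0], [0, 0, 0], 85],
    [[0, 0, 0], [0, 0, 0], 85],
  ],
)

```text
clock: 9.5
position: [479.7, 14.0, 102.0]
ee_rot: [-0.64, 0.769, -0.0, -0.0]
contact_force: [0.4, 0.6, -0.1]
gripper_width: 84.8
grasp_force: 0.0
```

```bash
python3 -c "
from h import *
go(441,25.3,18,260)
ci,im=shot('wrist','w5.png')
for o in housings(ci,im):print(o)
c4=cv2.imread('pics/w4.png')[:,:,::-1]
"
```

```text
t 9.5 pos [479.7  14.  102. ] yaw -100.45 | turn [ 0.0001 -0.0002 -0.0079] shift after turn [-4.4 40.1 84. ] F [ 0.42  0.6  -0.05] q [ 0.37  0.29 -0.52  0.   -0.77 -0.55] w 84.8
([361.7, 185.7], [38.8, 50.8], ([253.7, -270.1], -46.8))
([651.9, 131.6], [31.1, 53.3], ([-36.4, -216.1], -99.6))
([615.1, 30.8], [44.7, 57.2], ([0.4, -115.3], -89.8))
```

Request:
send_rows(
  series=[
    [[-2, 20, 0], [0, 0, -0.008], 85],
    [[-2.4, 20, 14], [0, 0, 0], 85],
    [[0, 0, 25], [0, 0, 0], 85],
    [[0, 0, 25], [0, 0, 0], 85],
    [[0, 0, 15], [0, 0, 0], 85],
    [[0, 0, 5], [0, 0, 0], 85],
    [[0, 0, 0], [0, 0, 0], 85],
    [[0, 0, 0], [0, 0, 0], 50],
  ],
)

```text
clock: 10.35
position: [441.1, 25.7, 18.9]
ee_rot: [-0.644, 0.765, -0.0, 0.001]
contact_force: [-0.1, 0.2, 0.4]
gripper_width: 72.9
grasp_force: 0.0
```

Request:
send_rows(
  series=[
    [[0, 0, 0], [0, 0, 0], 50],
    [[0, 0, 0], [0, 0, 0], 50],
    [[0, 0, 0], [0, 0, 0], 50],
    [[0, 0, 0], [0, 0, 0], 50],
  ],
)

```text
clock: 10.75
position: [441.6, 25.8, 19.9]
ee_rot: [-0.644, 0.765, -0.001, 0.002]
contact_force: [-0.0, -0.5, 7.5]
gripper_width: 54.2
grasp_force: 62.3
```

Request:
send_rows(
  series=[
    [[0, 0, -15], [0, 0, 0], 50],
    [[0, 0, -30], [0, 0, 0], 50],
    [[0, 0, -30], [0, 0, 0], 50],
    [[0, 0, -15], [0, 0, 0], 50],
    [[0, 0, 0], [0, 0, 0], 50],
    [[0, 0, 0], [0, 0, 0], 50],
    [[0, 0, 0], [0, 0, 0], 50],
    [[0, 0, 0], [0, 0, 0], 50],
  ],
)

```text
clock: 11.55
position: [439.4, 25.1, 107.1]
ee_rot: [-0.644, 0.765, 0.001, -0.001]
contact_force: [-0.0, 0.6, -5.8]
gripper_width: 54.4
grasp_force: 65.5
```

```bash
python3 -c "
from h import *
go(617,37.4,100,0)
ci,im=shot('wrist','w5.png')
for n in('scene','side'):
  c,i=shot(n,n+'5.png')"
```

```text
t 11.55 pos [439.4  25.1 107.1] yaw -99.82 | turn [ 3.2000e-03  1.2000e-03 -1.7421e+00] shift after turn [177.6 -12.3   7.1] F [-0.01  0.57 -5.78] q [ 0.43  0.22 -0.6  -0.   -0.76 -0.6 ] w 54.4
```

View pics/w5.png

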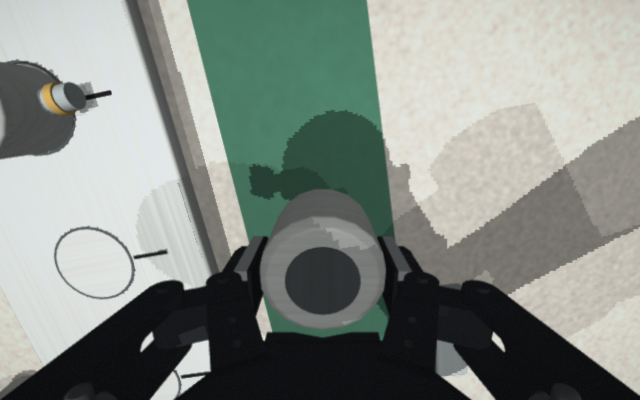

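H3 is heavy too (5.8 N), and it goes to place_2. In this view ring 2 is free at (94,262), and H2 stands on place_3 with its connector over the line.

Request:
send_rows(
  series=[
    [[0, 0, -10], [0, 0, -0.1435], 50],
    [[0, 0, -10], [0, 0, -0.1435], 50],
    [[0, 0, -5], [0, 0, -0.1435], 50],
    [[0, 0, 0], [0, 0, -0.1435], 50],
    [[0, 0, 0], [0, 0, -0.1435], 50],
    [[0, 0, 0], [0, 0, -0.1435], 50],
    [[0, 0, 0], [0, 0, -0.1435], 50],
    [[0, 0, 0], [0, 0, -0.1435], 50],
  ],
)

```text
clock: 12.5
position: [440.1, 25.4, 132.9]
ee_rot: [0.957, -0.29, -0.0, 0.0]
contact_force: [0.9, 0.2, -4.3]
gripper_width: 53.8
grasp_force: 65.5
```

Request:
send_rows(
  series=[
    [[0, 0, 0], [0, 0, -0.1435], 50],
    [[0, 0, 0], [0, 0, -0.1435], 50],
    [[0, 0, 0], [0, 0, -0.1435], 50],
    [[0, 0, 0], [0, 0, -0.1435], 50],
    [[27, 0, 0], [0, 0, 0], 50],
    [[40, -6, 0], [0, 0, 0], 50],
    [[40, -6, 0], [0, 0, 0], 50],
    [[40, -4, 0], [0, 0, 0], 50],
  ],
)

```text
clock: 13.3
position: [588.9, 38.7, 132.6]
ee_rot: [1.0, -0.01, -0.001, 0.0]
contact_force: [-0.2, 0.5, -4.0]
gripper_width: 54.4
grasp_force: 65.5
```

Request:
send_rows(
  series=[
    [[20, 0, 10], [0, 0, 0], 50],
    [[10, 0, 20], [0, 0, 0], 50],
    [[0, 0, 0], [0, 0, 0], 50],
    [[0, 0, 0], [0, 0, 0], 50],
    [[0, 0, 0], [0, 0, 0], 50],
  ],
)

```text
clock: 13.8
position: [617.5, 38.0, 103.9]
ee_rot: [1.0, -0.01, 0.0, 0.0]
contact_force: [0.4, 0.2, -4.5]
gripper_width: 54.5
grasp_force: 65.5
```

```bash
python3 -c "
from h import *
go(617,37.4,64,-1.1)
a,i=shot('side','side6.png')
u=proj(a,[[617,37,100]])[0].astype(int);print(u)
c=i[u[1]-60:u[1]+60,u[0]-80:u[0]+80,::-1];cv2.imwrite('pics/s6.png',cv2.resize(c,None,fx=5,fy=5,interpolation=cv2.INTER_CUBIC))
"
```

```text
t 13.8 pos [617.5  38.  103.9] yaw -1.11 | turn [ 0.0001 -0.0005 -0.0002] shift after turn [-0.5  0.6 39.9] F [ 0.44  0.22 -4.5 ] q [ 0.32  0.49 -0.17  0.   -0.91  1.23] w 54.5
[294 205]
```

View pics/s6.png

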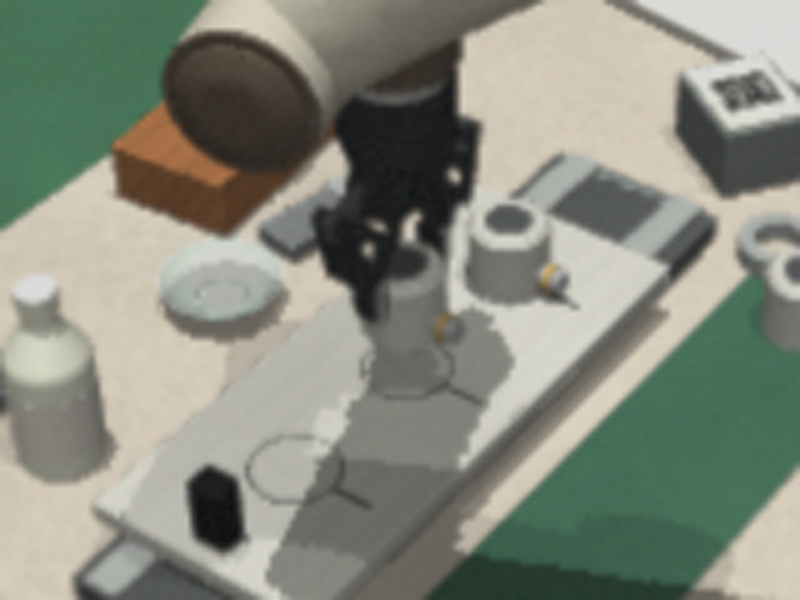

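H3 hangs above place_2 with its connector towards the robot (crop (450,325)).

Request:
send_rows(
  series=[
    [[-0.5, 0.6, 15], [0, 0, 0], 50],
    [[0, 0, 15], [0, 0, 0], 50],
    [[0, 0, 7], [0, 0, 0], 50],
    [[0, 0, 0], [0, 0, 0], 50],
    [[0, 0, 1], [0, 0, 0], 50],
    [[0, 0, 0.5], [0, 0, 0], 50],
    [[0, 0, 0], [0, 0, 0], 50],
  ],
)

```text
clock: 14.55
position: [617.5, 37.5, 65.5]
ee_rot: [1.0, -0.01, 0.001, -0.0]
contact_force: [0.1, 0.3, -4.7]
gripper_width: 54.3
grasp_force: 65.5
```

Request:
send_rows(
  series=[
    [[0, 0, 1], [0, 0, 0], 50],
    [[0, 0, 0], [0, 0, 0], 50],
    [[0, 0, 0], [0, 0, 0], 50],
  ],
)

```text
clock: 14.85
position: [617.7, 37.4, 65.0]
ee_rot: [1.0, -0.01, 0.001, -0.0]
contact_force: [-1.9, 0.6, 3.1]
gripper_width: 53.9
grasp_force: 66.1
```

Request:
send_rows(
  series=[
    [[0, 0, 0.5], [0, 0, 0], 50],
    [[0, 0, 0], [0, 0, 0], 50],
    [[0, 0, 0], [0, 0, 0], 50],
  ],
)

```text
clock: 15.15
position: [617.7, 37.4, 64.9]
ee_rot: [1.0, -0.01, 0.001, -0.0]
contact_force: [-2.6, 0.4, 5.7]
gripper_width: 54.3
grasp_force: 66.7
```

Request:
send_rows(
  series=[
    [[0, 0, -1.5], [0, 0, 0], 60],
    [[0, 0, 0], [0, 0, 0], 85],
    [[0, 0, 0], [0, 0, 0], 85],
    [[0, 0, 0], [0, 0, 0], 85],
    [[0, 0, -20], [0, 0, 0], 85],
    [[0, 0, -40], [0, 0, 0], 85],
    [[0, 0, -40], [0, 0, 0], 85],
    [[0, 0, -20], [0, 0, 0], 85],
  ],
)

```text
clock: 15.95
position: [618.9, 37.5, 188.9]
ee_rot: [1.0, -0.01, 0.003, -0.0]
contact_force: [-0.7, -0.6, -0.2]
gripper_width: 85.2
grasp_force: 0.0
```

Request:
send_rows(
  series=[
    [[-30, -30, 0], [0, 0, 0], 85],
    [[-40, -40, 0], [0, 0, 0], 85],
    [[-40, -40, 0], [0, 0, 0], 85],
    [[-30, -40, 0], [0, 0, 0], 85],
    [[0, -40, 0], [0, 0, 0], 85],
    [[0, -20, 0], [0, 0, 0], 85],
    [[0, 0, 0], [0, 0, 0], 85],
    [[0, 0, 0], [0, 0, 0], 85],
  ],
)

```text
clock: 16.75
position: [490.4, 240.3, 184.4]
ee_rot: [1.0, -0.01, -0.0, 0.0]
contact_force: [-0.4, -0.6, -0.4]
gripper_width: 85.0
grasp_force: 0.0
```

```bash
python3 -c "
from h import *
go(445,264,20,0)
ci,im=shot('wrist','w7.png')
for o in housings(ci,im):print(o)"
```

```text
t 16.75 pos [490.4 240.3 184.4] yaw -1.13 | turn [ 0.0008  0.0009 -0.0198] shift after turn [-45.4 -23.7 164.4] F [-0.36 -0.6  -0.37] q [ 0.75  0.29 -0.26 -0.   -1.02  0.8 ] w 85.0
([245.3, 451.8], [31.2, 77.0], ([-11.6, 22.0], 117.7))
([328.9, 328.2], [35.7, 52.0], ([145.0, -55.4], -20.9))
([614.8, 153.4], [55.2, 55.3], ([-27.3, -150.1], -100.3))
```

View pics/w7.png

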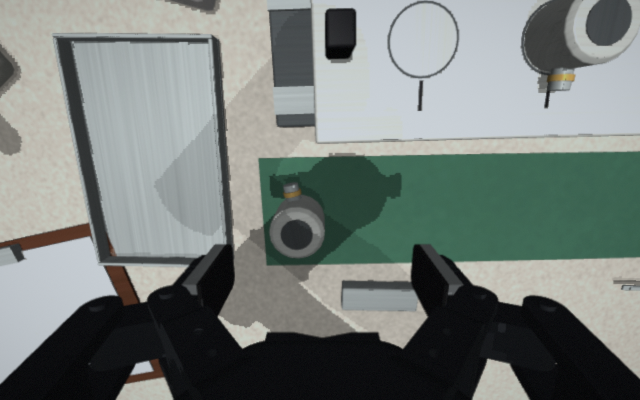

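H4 has its top at (297,232) and its connector at (292,191). The tray rim corners are at (55,37), (213,37), (229,262) and (100,264). Ring 1 is at (423,40).

```bash
python3 -c "
from h import *
ci=camera_info('wrist')
a=ray(ci,[(297.5,232.5),(271,232),(324,232),(297,207),(297,258)],50)[:,:2];print(a.round(1).tolist())
b=ray(ci,[(292,191)],19)[0,:2];print(b,np.degrees(np.arctan2(*(b-a[0])[::-1])))
print(ray(ci,[(55,37),(213,37),(229,262),(100,264)],22)[:,:2].round(1).tolist())
c,i=shot('side','side7.png')
print(proj(c,[[448,262,50]]))
ci=camera_info('scene');im=get_image('scene')
for o in housings(ci,im,0,(240,130,425,215)):print(o)
"
```

```text
[[443.9, 264.9], [444.9, 291.0], [443.9, 238.7], [470.4, 264.2], [416.1, 266.6]]
[478.28836742 271.64996439] 11.150315373954754
[[631.6, 485.1], [627.0, 337.2], [398.1, 346.1], [398.0, 493.6]]
[[293.94257018 283.81118237]]
([552.7, -181.4], [19.1, 76.6], ([-82.2, 456.8], 100.2))
([452.8, -196.1], [45.3, 46.8], ([17.7, 471.5], 87.9))
([386.7, 211.1], [22.3, 44.8], ([83.9, 64.3], 37.5))
```

Request:
send_rows(
  series=[
    [[0, 0, 20], [0, 0, -0.105], 85],
    [[0, 0, 20], [0, 0, -0.106], 85],
    [[-14, -11, 20], [0, 0, 0], 85],
    [[-14, -11, 20], [0, 0, 0], 85],
    [[-13, -11, 5], [0, 0, 0], 85],
    [[0, 0, 0], [0, 0, 0], 85],
    [[0, 0, 0], [0, 0, 0], 85],
  ],
)

```text
clock: 17.6
position: [444.5, 264.8, 100.2]
ee_rot: [0.995, 0.095, 0.0, -0.0]
contact_force: [0.3, 0.5, 0.8]
gripper_width: 85.3
grasp_force: 0.0
```

```bash
python3 -c "
from h import *
go(443.7,264.9,20,11)"
```

```text
t 17.6 pos [444.5 264.8 100.2] yaw 10.94 | turn [-0.0001 -0.0007 -0.0011] shift after turn [-0.8 -0.3 80.2] F [0.26 0.51 0.83] q [ 0.85  0.34 -0.43  0.   -0.8   0.91] w 85.3
```

Request:
send_rows(
  series=[
    [[-0.8, -0.3, 25], [0, 0, 0], 85],
    [[0, 0, 30], [0, 0, 0], 85],
    [[0, 0, 18], [0, 0, 0], 85],
    [[0, 0, 7], [0, 0, 0], 85],
    [[0, 0, 0], [0, 0, 0], 85],
    [[0, 0, 0], [0, 0, 0], 50],
    [[0, 0, 0], [0, 0, 0], 50],
    [[0, 0, 0], [0, 0, 0], 50],
  ],
)

```text
clock: 18.4
position: [444.2, 266.5, 21.8]
ee_rot: [0.995, 0.096, 0.002, -0.001]
contact_force: [-1.0, -0.6, 5.3]
gripper_width: 54.2
grasp_force: 62.7
```

Request:
send_rows(
  series=[
    [[0, 0, 0], [0, 0, 0], 50],
    [[0, 0, 0], [0, 0, 0], 50],
  ],
)

```text
clock: 18.6
position: [444.2, 266.5, 21.8]
ee_rot: [0.995, 0.096, 0.002, -0.001]
contact_force: [-0.8, 0.1, 5.0]
gripper_width: 54.1
grasp_force: 62.8
```

Request:
send_rows(
  series=[
    [[0, 0, -15], [0, 0, 0], 50],
    [[0, 0, -30], [0, 0, 0], 50],
    [[0, 0, -30], [0, 0, 0], 50],
    [[0, 0, -15], [0, 0, 0], 50],
    [[0, 0, 0], [0, 0, 0], 50],
    [[0, 0, 0], [0, 0, 0], 50],
    [[0, 0, 0], [0, 0, 0], 50],
    [[0, 0, 0], [0, 0, 0], 50],
  ],
)

```text
clock: 19.4
position: [442.3, 264.7, 108.4]
ee_rot: [0.995, 0.095, -0.001, 0.001]
contact_force: [-0.2, -1.3, -4.8]
gripper_width: 53.9
grasp_force: 65.2
```

```bash
python3 -c "
from h import *
go(515,415,130,0)"
```

```text
t 19.4 pos [442.3 264.7 108.4] yaw 10.94 | turn [0.002  0.0025 0.191 ] shift after turn [  72.7 -150.3  -21.6] F [-0.25 -1.31 -4.78] q [ 0.85  0.33 -0.42 -0.   -0.82  0.91] w 53.9
```

H4 is heavy (4.8 N), so it goes to place_1.

Request:
send_rows(
  series=[
    [[0, 0, -10], [0, 0, 0.1445], 50],
    [[0, 0, -15], [0, 0, 0.1445], 50],
    [[0, 0, 0], [0, 0, 0.1445], 50],
    [[0, 0, 0], [0, 0, 0.1445], 50],
    [[0, 0, 0], [0, 0, 0.1445], 50],
    [[0, 0, 0], [0, 0, 0.1445], 50],
    [[0, 0, 0], [0, 0, 0.1445], 50],
    [[0, 0, 0], [0, 0, 0.1445], 50],
  ],
)

```text
clock: 20.2
position: [442.6, 265.0, 133.7]
ee_rot: [0.884, -0.467, -0.0, 0.001]
contact_force: [0.1, 0.1, -4.7]
gripper_width: 54.2
grasp_force: 65.3
```

Request:
send_rows(
  series=[
    [[0, 0, 0], [0, 0, 0.1445], 50],
    [[0, 0, 0], [0, 0, 0.1445], 50],
    [[0, 0, 0], [0, 0, 0.1445], 50],
    [[0, 0, 0], [0, 0, 0.1445], 50],
    [[0, 0, 0], [0, 0, 0.1445], 50],
    [[0, 0, 0], [0, 0, 0.1445], 50],
    [[0, 0, 0], [0, 0, 0.1445], 50],
    [[0, 0, 0], [0, 0, 0.1445], 50],
  ],
)

```text
clock: 21.0
position: [442.6, 264.9, 133.7]
ee_rot: [-0.486, 0.874, -0.0, -0.001]
contact_force: [0.1, 0.0, -5.2]
gripper_width: 54.0
grasp_force: 65.3
```

Request:
send_rows(
  series=[
    [[0, 0, 0], [0, 0, 0.1445], 50],
    [[0, 0, 0], [0, 0, 0.1445], 50],
    [[0, 0, 0], [0, 0, 0.1445], 50],
    [[0, 0, 0], [0, 0, 0.1445], 50],
    [[0, 0, 0], [0, 0, 0.1445], 50],
    [[0, 0, 0], [0, 0, 0.1445], 50],
    [[0, 0, 0], [0, 0, 0.1445], 50],
    [[0, 0, 0], [0, 0, 0], 50],
  ],
)

```text
clock: 21.8
position: [442.6, 265.0, 133.8]
ee_rot: [-0.005, 1.0, -0.001, -0.001]
contact_force: [-0.0, 0.5, -4.5]
gripper_width: 53.8
grasp_force: 65.2
```

Request:
send_rows(
  series=[
    [[-15, -15, 0], [0, 0, 0], 50],
    [[-35, -30, 0], [0, 0, 0], 50],
    [[-40, -30, 0], [0, 0, 0], 50],
    [[-35, -25, 0], [0, 0, 0], 50],
    [[-30, -14, 0], [0, 0, 0], 50],
    [[-17, 0, 0], [0, 0, 0], 50],
    [[0, 0, 0], [0, 0, 0], 50],
    [[0, 0, 0], [0, 0, 0], 50],
  ],
)

```text
clock: 22.6
position: [615.5, 152.5, 133.3]
ee_rot: [-0.005, 1.0, -0.0, -0.001]
contact_force: [-1.1, -0.0, -6.1]
gripper_width: 54.2
grasp_force: 65.3
```

```bash
python3 -c "
from h import *
go(615.6,152.5,70,180.6)
ci,im=shot('wrist','w8.png')"
```

```text
t 22.6 pos [615.5 152.5 133.3] yaw -179.4 | turn [-0.0009 -0.0029  0.0001] shift after turn [-0.1 -0.  63.3] F [-1.13 -0.   -6.11] q [ 0.5   0.48 -0.1  -0.   -1.   -2.06] w 54.2
```

View pics/w8.png

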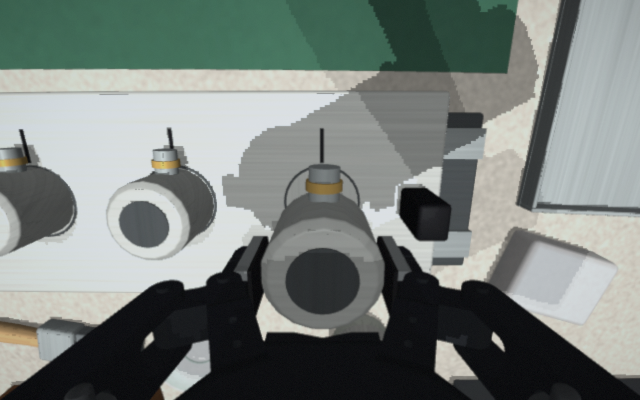

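The connector at (324,185) lines up with the engraved line at x=322. H3 stands well on place_2.

Request:
send_rows(
  series=[
    [[0, 0, 25], [0, 0, 0], 50],
    [[0, 0, 25], [0, 0, 0], 50],
    [[0, 0, 12], [0, 0, 0], 50],
    [[0, 0, 3], [0, 0, 0], 50],
    [[0, 0, 0], [0, 0, 0], 50],
    [[0, 0, 1], [0, 0, 0], 50],
    [[0, 0, 0], [0, 0, 0], 50],
  ],
)

```text
clock: 23.35
position: [616.8, 153.3, 70.1]
ee_rot: [-0.005, 1.0, 0.0, 0.001]
contact_force: [0.1, 0.1, -5.3]
gripper_width: 54.0
grasp_force: 65.3
```

Request:
send_rows(
  series=[
    [[0, 0, 1], [0, 0, 0], 50],
    [[0, 0, 0], [0, 0, 0], 50],
    [[0, 0, 0], [0, 0, 0], 50],
  ],
)

```text
clock: 23.65
position: [616.2, 152.9, 68.0]
ee_rot: [-0.005, 1.0, 0.0, 0.0]
contact_force: [-0.3, -0.7, -4.6]
gripper_width: 54.4
grasp_force: 65.3
```

Request:
send_rows(
  series=[
    [[0, 0, 0.5], [0, 0, 0], 50],
    [[0, 0, 0], [0, 0, 0], 50],
    [[0, 0, 0], [0, 0, 0], 50],
  ],
)

```text
clock: 23.95
position: [616.1, 152.9, 67.3]
ee_rot: [-0.005, 1.0, -0.0, -0.0]
contact_force: [-0.1, 0.1, -4.9]
gripper_width: 54.0
grasp_force: 65.3
```

Request:
send_rows(
  series=[
    [[0, 0, 1], [0, 0, 0], 50],
    [[0, 0, 0], [0, 0, 0], 50],
    [[0, 0, 0], [0, 0, 0], 50],
  ],
)

```text
clock: 24.25
position: [616.3, 153.0, 66.9]
ee_rot: [-0.005, 1.0, 0.0, 0.0]
contact_force: [-1.3, -0.8, -0.2]
gripper_width: 53.8
grasp_force: 65.6
```

Request:
send_rows(
  series=[
    [[0, 0, 0.7], [0, 0, 0], 50],
    [[0, 0, 0], [0, 0, 0], 50],
    [[0, 0, 0], [0, 0, 0], 50],
  ],
)

```text
clock: 24.55
position: [616.4, 153.0, 66.9]
ee_rot: [-0.005, 1.0, 0.0, 0.001]
contact_force: [-3.5, -0.7, 5.8]
gripper_width: 53.9
grasp_force: 66.3
```

Request:
send_rows(
  series=[
    [[0, 0, -1], [0, 0, 0], 60],
    [[0, 0, 0], [0, 0, 0], 70],
    [[0, 0, 0], [0, 0, 0], 70],
    [[0, 0, 0], [0, 0, 0], 70],
    [[0, 0, -20], [0, 0, 0], 70],
    [[0, 0, -40], [0, 0, 0], 70],
    [[0, 0, -40], [0, 0, 0], 70],
    [[0, 0, -20], [0, 0, 0], 85],
  ],
)

```text
clock: 25.35
position: [617.9, 153.5, 190.8]
ee_rot: [-0.005, 1.0, 0.001, 0.003]
contact_force: [-0.2, -0.3, 0.2]
gripper_width: 82.3
grasp_force: 0.0
```

Request:
send_rows(
  series=[
    [[10, -30, 0], [0, 0, 0], 85],
    [[20, -45, 0], [0, 0, 0], 85],
    [[20, -45, 0], [0, 0, 0], 85],
    [[20, -45, 0], [0, 0, 0], 85],
    [[20, -45, 0], [0, 0, 0], 85],
    [[20, -45, 0], [0, 0, 0], 85],
    [[15, -45, 0], [0, 0, 0], 85],
    [[0, -20, 0], [0, 0, 0], 85],
  ],
)

```text
clock: 26.15
position: [491.9, -170.9, 186.9]
ee_rot: [-0.003, 1.0, 0.0, -0.0]
contact_force: [0.9, 0.2, 0.0]
gripper_width: 85.1
grasp_force: 0.0
```

Request:
send_rows(
  series=[
    [[0, 0, 0], [0, 0, 0], 85],
    [[0, 0, 0], [0, 0, 0], 85],
    [[0, 0, 0], [0, 0, 0], 85],
  ],
)

```text
clock: 26.45
position: [494.4, -167.4, 186.5]
ee_rot: [-0.005, 1.0, 0.0, 0.0]
contact_force: [-0.3, -0.2, 0.7]
gripper_width: 84.9
grasp_force: 0.0
```

```bash
python3 -c "
from h import *
go(452,-197,20,190)
ci,im=shot('wrist','w9.png')
for o in housings(ci,im):print(o)
for n in ('scene','side'): shot(n,n+'9.png')"
```

```text
t 26.45 pos [ 494.4 -167.4  186.5] yaw -179.41 | turn [ 1.000e-04  1.000e-04 -1.643e-01] shift after turn [ 46.8 -21.8 166.5] F [-0.33 -0.17  0.69] q [-0.02  0.25 -0.31 -0.   -1.01 -1.54] w 84.9
([449.1, -197.8], [46.6, 52.4], ([-31.3, -4.8], -171.2))
```

View pics/w9.png

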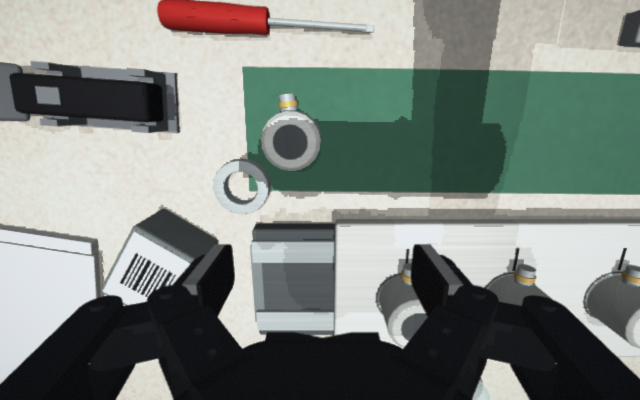

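H1 is at (290,138) with its connector at (288,103). The ring gauge at (241,186) is close by, so I'll grip yawed away from it.

Request:
send_rows(
  series=[
    [[0, 0, 0], [0, 0, 0.12], 80],
    [[0, 0, 10], [0, 0, 0.12], 80],
    [[0, 0, 20], [0, 0, 0.12], 80],
    [[11, -14, 20], [0, 0, 0], 80],
    [[11, -15, 20], [0, 0, 0], 80],
    [[9, -14, 15], [0, 0, 0], 80],
    [[0, 0, 0], [0, 0, 0], 80],
    [[0, 0, 0], [0, 0, 0], 80],
  ],
)

```text
clock: 27.4
position: [451.0, -197.7, 102.0]
ee_rot: [0.174, 0.985, -0.0, 0.0]
contact_force: [0.5, -0.2, 0.5]
gripper_width: 79.9
grasp_force: 0.0
```

```bash
python3 -c "
from h import *
go(450.3,-197.2,20,160)"
```

```text
t 27.4 pos [ 451.  -197.7  102. ] yaw 159.96 | turn [-0.0002  0.0007 -0.0007] shift after turn [ 0.8  0.2 82. ] F [ 0.5  -0.24  0.46] q [-0.08  0.3  -0.49  0.   -0.78 -1.84] w 79.9
```

Request:
send_rows(
  series=[
    [[0.5, 0, 30], [0, 0, 0], 80],
    [[0, 0, 30], [0, 0, 0], 80],
    [[0, 0, 15], [0, 0, 0], 80],
    [[0, 0, 7], [0, 0, 0], 80],
    [[0, 0, 0], [0, 0, 0], 80],
    [[0, 0, 0], [0, 0, 0], 50],
    [[0, 0, 0], [0, 0, 0], 50],
    [[0, 0, 0], [0, 0, 0], 50],
  ],
)

```text
clock: 28.2
position: [451.2, -197.8, 21.3]
ee_rot: [0.174, 0.985, 0.0, 0.002]
contact_force: [0.4, 1.8, 5.4]
gripper_width: 54.2
grasp_force: 63.2
```

Request:
send_rows(
  series=[
    [[0, 0, 0], [0, 0, 0], 50],
    [[0, 0, 0], [0, 0, 0], 50],
  ],
)

```text
clock: 28.4
position: [451.2, -197.8, 21.3]
ee_rot: [0.174, 0.985, 0.0, 0.002]
contact_force: [-0.7, 1.1, 6.1]
gripper_width: 54.4
grasp_force: 63.3
```

Request:
send_rows(
  series=[
    [[0, 0, -15], [0, 0, 0], 50],
    [[0, 0, -40], [0, 0, 0], 50],
    [[0, 0, -45], [0, 0, 0], 50],
    [[0, 0, -40], [0, 0, 0], 50],
    [[0, 0, -10], [0, 0, 0], 50],
    [[0, 0, 0], [0, 0, 0], 50],
    [[0, 0, 0], [0, 0, 0], 50],
    [[0, 0, 0], [0, 0, 0], 50],
  ],
)

```text
clock: 29.2
position: [448.3, -197.5, 167.6]
ee_rot: [0.175, 0.985, 0.0, -0.002]
contact_force: [-0.3, -0.1, -2.8]
gripper_width: 53.9
grasp_force: 64.1
```

```bash
python3 -c "
from h import *
go(510,415,170,180)"
```

```text
t 29.2 pos [ 448.3 -197.5  167.6] yaw 159.88 | turn [ 2.000e-04 -4.300e-03 -3.512e-01] shift after turn [-61.7 612.5  -2.4] F [-0.33 -0.14 -2.84] q [-0.08  0.22 -0.41 -0.   -0.95 -1.84] w 53.9
```

Light (2.8 N, clearly below the others), so it goes to the tray.

Request:
send_rows(
  series=[
    [[0, 0, 0], [0, 0, -0.105], 50],
    [[0, 0, 0], [0, 0, -0.105], 50],
    [[0, 0, 0], [0, 0, -0.105], 50],
    [[0, 25, 0], [0, 0, 0], 50],
    [[0, 40, 0], [0, 0, 0], 50],
    [[0, 45, 0], [0, 0, 0], 50],
    [[0, 45, 0], [0, 0, 0], 50],
    [[0, 45, 0], [0, 0, 0], 50],
  ],
)

```text
clock: 30.0
position: [455.8, 3.5, 168.0]
ee_rot: [0.018, 1.0, -0.001, -0.002]
contact_force: [1.2, 0.1, -1.3]
gripper_width: 54.0
grasp_force: 64.1
```

Request:
send_rows(
  series=[
    [[-5, 45, 0], [0, 0, 0], 50],
    [[-5, 45, 0], [0, 0, 0], 50],
    [[-5, 45, 0], [0, 0, 0], 50],
    [[-5, 45, 0], [0, 0, 0], 50],
    [[-5, 45, 0], [0, 0, 0], 50],
    [[-5, 45, 0], [0, 0, 0], 50],
    [[-5, 45, 0], [0, 0, 0], 50],
    [[-5, 40, 0], [0, 0, 0], 50],
  ],
)

```text
clock: 30.8
position: [508.9, 357.1, 167.0]
ee_rot: [0.018, 1.0, -0.002, -0.001]
contact_force: [1.3, 0.3, -1.9]
gripper_width: 54.2
grasp_force: 64.1
```

Request:
send_rows(
  series=[
    [[0, 30, 0], [0, 0, 0], 50],
    [[0, 29, 20], [0, 0, 0], 50],
    [[0, 0, 40], [0, 0, 0], 50],
    [[0, 0, 20], [0, 0, 0], 50],
    [[0, 0, 0], [0, 0, 0], 50],
    [[0, 0, 0], [0, 0, 0], 50],
  ],
)

```text
clock: 31.4
position: [511.7, 414.1, 88.4]
ee_rot: [0.018, 1.0, -0.001, -0.0]
contact_force: [1.3, -0.2, -1.8]
gripper_width: 54.0
grasp_force: 64.1
```

```bash
python3 -c "
from h import *
go(512,415.5,26,178)"
```

```text
t 31.4 pos [511.7 414.1  88.4] yaw 177.98 | turn [-0.0024 -0.001  -0.0004] shift after turn [-0.3  1.4 62.4] F [ 1.29 -0.24 -1.82] q [ 0.93  0.56 -0.08  0.   -0.93 -2.53] w 54.0
```

Request:
send_rows(
  series=[
    [[0, 1, 25], [0, 0, 0], 50],
    [[0, 0, 20], [0, 0, 0], 50],
    [[0, 0, 10], [0, 0, 0], 50],
    [[0, 0, 3], [0, 0, 0], 50],
    [[0, 0, 2], [0, 0, 0], 50],
    [[0, 0, 0], [0, 0, 0], 50],
    [[0, 0, 0], [0, 0, 0], 50],
  ],
)

```text
clock: 32.1
position: [512.2, 415.9, 30.8]
ee_rot: [0.018, 1.0, 0.001, 0.001]
contact_force: [-0.6, -0.5, -1.9]
gripper_width: 54.0
grasp_force: 64.1
```

Request:
send_rows(
  series=[
    [[0, 0, 1.5], [0, 0, 0], 50],
    [[0, 0, 0], [0, 0, 0], 50],
    [[0, 0, 0], [0, 0, 0], 50],
  ],
)

```text
clock: 32.4
position: [511.7, 415.4, 28.2]
ee_rot: [0.018, 1.0, 0.0, 0.0]
contact_force: [-0.2, -0.5, -2.2]
gripper_width: 54.3
grasp_force: 64.1
```

Request:
send_rows(
  series=[
    [[0, 0, 1], [0, 0, 0], 50],
    [[0, 0, 0], [0, 0, 0], 50],
    [[0, 0, 0], [0, 0, 0], 50],
  ],
)

```text
clock: 32.7
position: [511.6, 415.4, 27.0]
ee_rot: [0.018, 1.0, -0.0, -0.0]
contact_force: [0.5, -0.1, -1.8]
gripper_width: 54.2
grasp_force: 64.1
```

Request:
send_rows(
  series=[
    [[0, 0, 1], [0, 0, 0], 50],
    [[0, 0, 0], [0, 0, 0], 50],
    [[0, 0, 0], [0, 0, 0], 50],
  ],
)

```text
clock: 33.0
position: [511.6, 415.4, 26.0]
ee_rot: [0.018, 1.0, -0.0, -0.0]
contact_force: [-0.2, -0.2, -2.7]
gripper_width: 53.9
grasp_force: 64.1
```

Request:
send_rows(
  series=[
    [[0, 0, 1], [0, 0, 0], 50],
    [[0, 0, 0], [0, 0, 0], 50],
    [[0, 0, 0], [0, 0, 0], 50],
  ],
)

```text
clock: 33.3
position: [511.7, 415.5, 25.5]
ee_rot: [0.018, 1.0, 0.0, 0.0]
contact_force: [-1.1, -0.4, 1.0]
gripper_width: 54.2
grasp_force: 64.3
```

Request:
send_rows(
  series=[
    [[0, 0, -0.5], [0, 0, 0], 60],
    [[0, 0, 0], [0, 0, 0], 70],
    [[0, 0, 0], [0, 0, 0], 70],
    [[0, 0, 0], [0, 0, 0], 70],
    [[0, 0, -20], [0, 0, 0], 70],
    [[0, 0, -45], [0, 0, 0], 70],
    [[0, 0, -45], [0, 0, 0], 70],
    [[0, 0, -45], [0, 0, 0], 70],
  ],
)

```text
clock: 34.1
position: [511.5, 415.2, 182.2]
ee_rot: [0.018, 1.0, -0.0, -0.0]
contact_force: [0.2, 0.1, 0.4]
gripper_width: 69.8
grasp_force: 0.0
```

Request:
send_rows(
  series=[
    [[0, -20, -45], [0, 0, 0], 70],
    [[0, -40, -45], [0, 0, 0], 70],
    [[0, -45, -40], [0, 0, 0], 70],
    [[0, -45, 0], [0, 0, 0], 70],
    [[0, -45, 0], [0, 0, 0], 70],
    [[0, -45, 0], [0, 0, 0], 70],
    [[0, -20, 0], [0, 0, 0], 70],
    [[0, 0, 0], [0, 0, 0], 70],
  ],
)

```text
clock: 34.9
position: [502.5, 167.5, 296.9]
ee_rot: [0.019, 1.0, 0.0, 0.0]
contact_force: [0.4, 0.2, -0.2]
gripper_width: 69.8
grasp_force: 0.0
```

Request:
send_rows(
  series=[
    [[0, 0, 0], [0, 0, 0], 70],
    [[0, 0, 0], [0, 0, 0], 70],
  ],
)

```text
clock: 35.1
position: [503.0, 170.8, 296.1]
ee_rot: [0.017, 1.0, 0.0, -0.0]
contact_force: [0.9, 0.4, 0.9]
gripper_width: 70.0
grasp_force: 0.0
```

```bash
python3 -c "
from h import *
go(616,223,80,180)
ci,im=shot('wrist','w10.png')
import pickle;pickle.dump(ci,open('w10.pkl','wb'))
for o in housings(ci,im,45):print(o)
print('tray')
for o in housings(ci,im,5):print(o)"
```

```text
t 35.1 pos [503.  170.8 296.1] yaw 178.0 | turn [ 0.0001 -0.     -0.0349] shift after turn [-113.    52.2  216.1] F [0.87 0.42 0.91] q [ 0.63  0.18 -0.11 -0.   -1.28 -2.24] w 70.0
([835.5, 378.2], [24.5, 41.8], ([-249.6, -224.7], -138.0))
([720.1, 68.5], [17.5, 43.0], ([-135.0, -29.7], -167.6))
tray
([892.8, 455.9], [17.3, 34.6], ([-409.4, -55.7], -172.2))
([882.4, 402.1], [27.4, 46.6], ([-280.3, -250.7], -138.2))
([753.5, 56.3], [19.6, 48.0], ([-152.3, -31.7], -168.3))
```

View pics/w10.png

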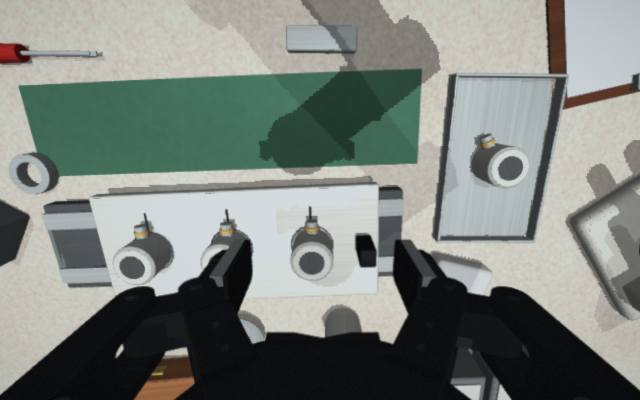

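The wrist view shows the three heavy housings standing on their rings, connectors over the lines (144,230), (227,228), (311,225). The light one stands in the tray at (505,168), and the handle is at (365,250).

```bash
python3 -c "
from h import *
ci=camera_info('scene');im=cv2.imread('pics/scene9.png')
g=cv2.cvtColor(im,cv2.COLOR_BGR2GRAY)
m=(g<45).astype(np.uint8);n,l,st,c=cv2.connectedComponentsWithStats(m)
for i in range(1,n):
  if abs(c[i][0]-419)<15 and abs(c[i][1]-186)<15 and st[i,4]>20: print('blob',st[i],c[i])
a=camera_info('side');im=cv2.imread('pics/side9.png');g=cv2.cvtColor(im,cv2.COLOR_BGR2GRAY)
m=(g<45).astype(np.uint8);n,l,st,c=cv2.connectedComponentsWithStats(m)
for i in range(1,n):
  if abs(c[i][0]-257)<15 and abs(c[i][1]-246)<15 and st[i,4]>20: print('blob',st[i],c[i])
X=[[615+dx,223+dy,z] for dx in(-13,13) for dy in(-11,11) for z in(45,95)]
for k in(ci,a):
  p=proj(k,X);print(p.min(0),p.max(0),p.mean(0))
go(615,223,75,270)"
```

```text
blob [413 178  11  15 120] [417.7        184.99166667]
blob [253 239   9  15 109] [256.73394495 246.42201835]
[410.08618025 176.30879483] [423.48960686 194.34778611] [416.69264475 185.35289745]
[250.86810184 235.88920669] [263.68562141 255.63405045] [257.35117671 245.73765667]
t 35.15 pos [503. 171. 296.] yaw 178.02 | turn [ 1.0000e-04 -2.0000e-04 -1.6054e+00] shift after turn [ -52. -112.  221.] F [ 1.11  0.05 -0.08] q [ 0.63  0.18 -0.11 -0.   -1.28 -2.24] w 70.0
```

Request:
send_rows(
  series=[
    [[0, 0, 0], [0, 0, -0.146], 70],
    [[0, 0, 0], [0, 0, -0.146], 70],
    [[0, 0, 0], [0, 0, -0.146], 70],
    [[0, 0, 0], [0, 0, -0.146], 70],
    [[0, 0, 0], [0, 0, -0.146], 70],
    [[0, 0, 0], [0, 0, -0.146], 70],
    [[0, 0, 0], [0, 0, -0.146], 70],
    [[0, 0, 0], [0, 0, -0.146], 70],
  ],
)

```text
clock: 35.95
position: [502.9, 171.2, 295.8]
ee_rot: [-0.54, 0.842, -0.0, -0.0]
contact_force: [0.3, 0.6, 0.3]
gripper_width: 70.0
grasp_force: 0.0
```

Request:
send_rows(
  series=[
    [[0, 0, 0], [0, 0, -0.146], 70],
    [[0, 0, 0], [0, 0, -0.146], 70],
    [[0, 0, 0], [0, 0, -0.146], 70],
    [[0, 0, 0], [0, 0, 0], 70],
    [[0, 0, 0], [0, 0, 0], 70],
  ],
)

```text
clock: 36.45
position: [502.9, 170.7, 295.9]
ee_rot: [-0.706, 0.708, 0.0, -0.0]
contact_force: [0.7, -0.1, -0.0]
gripper_width: 70.3
grasp_force: 0.0
```

```bash
python3 -c "
from h import *
go(615,223,130,270.6)
ci=camera_info('wrist');im=get_image('wrist');cv2.imwrite('pics/w11.png',im[:,:,::-1])
print(proj(ci,[[615,223,95],[616,152,95]]))"
```

```text
t 36.45 pos [502.9 170.7 295.9] yaw -90.14 | turn [ 0.0004 -0.0002 -0.013 ] shift after turn [ -51.1 -112.6  165.9] F [ 0.67 -0.14 -0.03] q [ 0.63  0.18 -0.11 -0.   -1.28 -0.64] w 70.3
[[229.06205201 215.85967089]
 [222.88403904 157.28755305]]
```

Request:
send_rows(
  series=[
    [[-10, -25, 20], [0, 0, -0.013], 70],
    [[-15, -30, 35], [0, 0, 0], 70],
    [[-15, -30, 35], [0, 0, 0], 70],
    [[-13, -28, 35], [0, 0, 0], 70],
    [[0, 0, 30], [0, 0, 0], 70],
    [[0, 0, 10], [0, 0, 0], 70],
    [[0, 0, 0], [0, 0, 0], 70],
    [[0, 0, 0], [0, 0, 0], 70],
  ],
)

```text
clock: 37.3
position: [616.1, 224.4, 133.2]
ee_rot: [0.712, -0.703, 0.001, -0.001]
contact_force: [0.2, 0.1, 0.4]
gripper_width: 70.1
grasp_force: 0.0
```

```bash
python3 -c "
from h import *
go(615.2,225,62,270.6)
ci=camera_info('wrist');im=get_image('wrist');cv2.imwrite('pics/w12.png',im[:,:,::-1])
p=proj(ci,[[615+dx,225+dy,95] for dx,dy in((-13,-11),(13,-11),(13,11),(-13,11))]);print(p.round())
g=cv2.cvtColor(im,cv2.COLOR_RGB2GRAY);c=p.mean(0).astype(int);print(c)
for v in range(c[1]-40,c[1]+41,5): print(v,g[v,c[0]-50:c[0]+51:5])
"
```

```text
t 37.3 pos [616.1 224.4 133.2] yaw -89.28 | turn [-0.0029  0.0009  0.0021] shift after turn [-0.6  0.9 71.2] F [0.2  0.07 0.43] q [ 0.6   0.51 -0.04  0.   -1.01 -0.58] w 70.1
[[344. 208.]
 [303. 208.]
 [303. 240.]
 [343. 240.]]
[323 223]
183 [120 119 121 119 120 122 121 121 122 120 118 149 150 146 147 150 147 148
 150 149 151]
188 [120 119 119 118 120 122 119 118 107 105 104 105 107 116 117 120 120 120
 134 148 151]
193 [119 119 122 117 120 122 120  11  13  11  11  10  12  14 118 122 119 119
 133 148 150]
198 [120 120 121 118 119 122 120   5  10  10   8  11   9  11 119 121 120 119
 149 148 150]
203 [119 120 121 118 121 122 117   8  11   8   9   9   8   8 115 123 121 119
 149 149 150]
208 [211 209 210 150 151 123 100  14  11  13  13  13  13  14  83 121 119 119
 149 148 151]
213 [212 210 213 207 211 213  84  16  14  14  13  12  14  16  73 121 121 118
 141 149 150]
218 [213 211 213 207 211 215 125  18  14  14  13  14  15  13  96 151 147 148
 149 148 150]
223 [210 207 209 204 208 216 189  12  16  17  17  16  14  11  96 149 148 146
 148 148 148]
228 [179 179 176  77  80  87  72  13  17  15  13  12  15  13  38  57  57  57
 123 129 123]
233 [177 179 174  80  81  79  74  13  15  12  14  15  11  15  46  57  57  59
 123 128 122]
238 [176 177 173  83  81  78  85  88  88  86  88  86  87  82  58  57  57  54
 122 126 114]
243 [174 176 173  80  80  78  77  90  91  89  90  90  90  90  60  58  58  57
 122 103  97]
248 [172 174 172  82  80  79  79  81  91  89  90  91  91  90  90  58  55  60
  97 103  97]
253 [171 173 171  83  80  77  77  80  80  89  90  91  91  89  92  80  46  62
  98 102  98]
258 [172 173 172 173 190 194 186 185 178 184 188 192 196 190 184 194 196 149
  98 101  99]
263 [189 185 190 190 192 194 190 186 186 189 190 195 196 195 189 189 188 191
 122 111 113]
```

Request:
send_rows(
  series=[
    [[1.4, 0.9, 20], [0, 0, 0], 70],
    [[0, 0, 25], [0, 0, 0], 70],
    [[0, 0, 18], [0, 0, 0], 70],
    [[0, 0, 8], [0, 0, 0], 70],
    [[0, 0, 0], [0, 0, 0], 70],
    [[0, 0, 0], [0, 0, 0], 60],
    [[0, 0, 0], [0, 0, 0], 40],
    [[0, 0, 0], [0, 0, 0], 15],
  ],
)

```text
clock: 38.15
position: [615.0, 223.0, 61.5]
ee_rot: [0.712, -0.703, 0.0, -0.001]
contact_force: [0.8, -0.2, 0.6]
gripper_width: 31.9
grasp_force: 0.0
```

Request:
send_rows(
  series=[
    [[0, 0, 0], [0, 0, 0], 15],
    [[0, 0, 0], [0, 0, 0], 15],
    [[0, 0, 0], [0, 0, 0], 15],
    [[0, 0, 0], [0, 0, 0], 15],
    [[0, 0, 0], [0, 0, 0], 15],
  ],
)

```text
clock: 38.65
position: [615.7, 223.1, 61.6]
ee_rot: [0.712, -0.703, 0.001, -0.001]
contact_force: [2.1, -0.6, 6.3]
gripper_width: 25.3
grasp_force: 60.2
```

Request:
send_rows(
  series=[
    [[2, 0, 0], [0, 0, 0], 15],
    [[4, 0, 0], [0, 0, 0], 15],
    [[6, 0, 0], [0, 0, 0], 15],
    [[7, 0, 0], [0, 0, 0], 15],
    [[8, 0, 0], [0, 0, 0], 15],
    [[8, 0, 0], [0, 0, 0], 15],
    [[8, 0, 0], [0, 0, 0], 15],
    [[8, 0, 0], [0, 0, 0], 15],
  ],
)

```text
clock: 39.45
position: [616.2, 172.7, 61.6]
ee_rot: [0.712, -0.703, 0.0, -0.002]
contact_force: [1.5, 3.1, 6.7]
gripper_width: 25.1
grasp_force: 60.3
```

Request:
send_rows(
  series=[
    [[8, 0, 0], [0, 0, 0], 15],
    [[8, 0, 0], [0, 0, 0], 15],
    [[8, 0, 0], [0, 0, 0], 15],
    [[7, 0, 0], [0, 0, 0], 15],
    [[6, 0, 0], [0, 0, 0], 15],
    [[4, 0, 0], [0, 0, 0], 15],
    [[2, 0, 0], [0, 0, 0], 15],
    [[1, 0, 0], [0, 0, 0], 15],
  ],
)

```text
clock: 40.25
position: [616.7, 136.7, 61.6]
ee_rot: [0.712, -0.702, -0.002, -0.006]
contact_force: [-6.7, 30.9, 5.8]
gripper_width: 25.1
grasp_force: 60.2
```

```bash
python3 -c "
from h import *
go(616,130,62,270.6)
ci,im=shot('scene','scene13.png');a,i2=shot('side','side13.png')
for o in housings(ci,im,45,(260,140,430,245)):print('new',o)
for o in housings(a,i2,45,(230,170,380,270)):print('newside',o)
im=cv2.imread('pics/side9.png')[:,:,::-1].copy()
for o in housings(a,im,45,(230,170,380,270)):print('oldside',o)
im=cv2.imread('pics/scene9.png')[:,:,::-1].copy()
for o in housings(ci,im,45,(260,140,430,245)):print('old',o)
for k in(i2,):
  g=cv2.cvtColor(k,cv2.COLOR_RGB2GRAY)
  hsv=cv2.cvtColor(k,cv2.COLOR_RGB2HSV)
  br=((hsv[...,0]>8)&(hsv[...,0]<30)&(hsv[...,1]>85)&(hsv[...,2]>70)).astype(np.uint8)
  n,l,st,c=cv2.connectedComponentsWithStats(br)
  for i in range(1,n):
    if 4<=st[i,4]<60: print('brass side',c[i].round(1),ray(a,c[i],60)[0].round(1))
"
```

```text
t 40.25 pos [616.7 136.7  61.6] yaw -89.15 | turn [-0.0067  0.0115  0.0043] shift after turn [ 6.7  0.8 -0.4] F [-6.75 30.93  5.75] q [ 0.47  0.55 -0.18 -0.01 -0.83 -0.45] w 25.1
brass side [239.7 173.9] [915.5 -22.4  60. ]
brass side [336.8 187.3] [ 586.3 -161.9   60. ]
brass side [317.3 204.8] [586.6 -45.2  60. ]
brass side [296.1 223.1] [588.9  67.5  60. ]
brass side [252.3 317. ] [462. 420.  60.]
```

The three housings moved along (connectors at y = -162, -45, 67), and a firm 31 N shows the carriage is against its stop. I'll ease off the load before releasing.

Request:
send_rows(
  series=[
    [[-3, 0, 0], [0, 0, 0], 15],
    [[-2, 0, 0], [0, 0, 0], 15],
    [[0, 0, 0], [0, 0, 0], 15],
    [[0, 0, 0], [0, 0, 0], 15],
  ],
)

```text
clock: 40.75
position: [616.6, 136.8, 61.5]
ee_rot: [0.712, -0.702, -0.0, -0.003]
contact_force: [-0.7, 11.5, 6.6]
gripper_width: 25.3
grasp_force: 60.4
```

Request:
send_rows(
  series=[
    [[-1.7, 0, 0], [0, 0, 0], 15],
    [[0, 0, 0], [0, 0, 0], 15],
    [[0, 0, 0], [0, 0, 0], 15],
  ],
)

```text
clock: 41.05
position: [616.6, 136.8, 61.6]
ee_rot: [0.712, -0.702, 0.0, -0.002]
contact_force: [-0.1, 5.7, 6.8]
gripper_width: 25.1
grasp_force: 60.4
```

Request:
send_rows(
  series=[
    [[0, 0, 0], [0, 0, 0], 40],
    [[0, 0, 0], [0, 0, 0], 70],
    [[0, 0, 0], [0, 0, 0], 70],
    [[0, 0, 0], [0, 0, 0], 70],
    [[0, 0, -20], [0, 0, 0], 70],
    [[0, 0, -45], [0, 0, 0], 70],
    [[0, 0, -45], [0, 0, 0], 70],
    [[0, 0, -45], [0, 0, 0], 70],
  ],
)

```text
clock: 41.85
position: [615.2, 133.9, 216.5]
ee_rot: [0.711, -0.703, -0.0, 0.001]
contact_force: [0.3, 0.5, -0.7]
gripper_width: 70.3
grasp_force: 0.0
```

Request:
send_rows(
  series=[
    [[0, -20, -40], [0, 0, 0], 70],
    [[0, 30, -40], [0, 0, 0], 70],
    [[20, 40, -20], [0, 0, 0], 70],
    [[40, 40, 0], [0, 0, 0], 70],
    [[40, 40, 0], [0, 0, 0], 70],
    [[40, 20, 0], [0, 0, 0], 70],
    [[20, 0, 0], [0, 0, 0], 70],
    [[0, 0, 0], [0, 0, 0], 70],
  ],
)

```text
clock: 42.65
position: [475.7, -20.2, 315.7]
ee_rot: [0.71, -0.704, 0.0, -0.0]
contact_force: [0.7, 0.1, -0.2]
gripper_width: 70.0
grasp_force: 0.0
```

```bash
cat >> h.py <<'E'
def brass(ci,im,z):
    hsv=cv2.cvtColor(im,cv2.COLOR_RGB2HSV)
    br=((hsv[...,0]>8)&(hsv[...,0]<30)&(hsv[...,1]>85)&(hsv[...,2]>70)).astype(np.uint8)
    n,l,st,c=cv2.connectedComponentsWithStats(br)
    return [(c[i].round(1).tolist(),ray(ci,c[i],z)[0,:2].round(1).tolist(),int(st[i,4])) for i in range(1,n) if st[i,4]>=5]
E
python3 -c "
from h import *
go(430,-370,250,180)
ci,im=shot('wrist','w14.png')
import pickle;pickle.dump(ci,open('w14.pkl','wb'))
print(brass(ci,im,64))
for o in housings(ci,im,45):print(o)"
```

```text
t 42.65 pos [475.7 -20.2 315.7] yaw -89.47 | turn [-5.00e-04  6.00e-04  1.58e+00] shift after turn [  45.7 -349.8   65.7] F [ 0.68  0.07 -0.17] q [ 0.3   0.07 -0.19  0.   -1.3  -0.29] w 70.0
[([101.9, 32.2], [740.1, -179.0], 1025), ([19.3, 95.3], [860.0, -107.0], 5161), ([232.9, 46.5], [583.8, -163.4], 65), ([44.1, 82.0], [823.9, -122.8], 114), ([238.7, 143.0], [584.1, -48.7], 52), ([243.7, 225.2], [584.5, 65.3], 48)]
([788.6, 174.1], [11.4, 41.2], ([-203.1, -107.3], -152.2))
([134.2, 33.8], [23.5, 57.9], ([451.4, 33.1], 4.2))
```

Request:
send_rows(
  series=[
    [[20, 0, 0], [0, 0, 0], 70],
    [[40, -2, 0], [0, 0, 0], 70],
    [[45, -3, 0], [0, 0, 0], 70],
    [[45, -3, 0], [0, 0, 0], 70],
    [[45, -3, 0], [0, 0, 0], 70],
    [[45, -3, 0], [0, 0, 0], 70],
    [[45, -1, 0], [0, 0, 0], 70],
    [[40, 0, 0], [0, 0, 0], 70],
  ],
)

```text
clock: 43.5
position: [496.6, -344.3, 314.1]
ee_rot: [0.712, -0.703, -0.001, 0.0]
contact_force: [-0.3, 0.4, 0.3]
gripper_width: 70.0
grasp_force: 0.0
```

Request:
send_rows(
  series=[
    [[25, 0, 0], [0, 0, 0], 70],
    [[0, 0, 0], [0, 0, 0], 70],
    [[0, 0, 0], [0, 0, 0], 70],
    [[0, 0, 0], [0, 0, 0], 70],
  ],
)

```text
clock: 43.9
position: [496.7, -366.8, 314.9]
ee_rot: [0.712, -0.702, -0.0, -0.0]
contact_force: [-0.7, 0.2, 1.2]
gripper_width: 70.0
grasp_force: 0.0
```

```bash
python3 -c "
from h import *
import pickle
go(425,-370,140,270)
ci,im=shot('wrist','w15.png');pickle.dump(ci,open('w15.pkl','wb'))
g=cv2.cvtColor(im,cv2.COLOR_RGB2GRAY)
def rect(im2,x0,x1,y0,y1,z):
  X=np.array([[x,y,z] for x in range(x0,x1) for y in range(y0,y1)],float)
  p=proj(ci,X).astype(np.float32).reshape(x1-x0,y1-y0,2)
  return cv2.remap(im2,p[...,0],p[...,1],cv2.INTER_LINEAR)
# label: top view 1mm grid; white pixels on block top
t=rect(g,500,680,-440,-240,61)
m=(t>165).astype(np.uint8);m=cv2.morphologyEx(m,cv2.MORPH_CLOSE,np.ones((11,11)))
for k in cv2.findContours(m,0,1)[0]:
  if cv2.contourArea(k)>1500: 
    r=cv2.minAreaRect(k);print('white',(r[0][1]+500,r[0][0]-440),r[1],r[2])
d=((t<80)).astype(np.uint8)
print('pix',proj(ci,[[585,-336,61],[425,-370,60],[425,-435,50],[425,-300,60]]).round())
"
```

```text
t 43.9 pos [ 496.7 -366.8  314.9] yaw -89.2 | turn [0.0004 0.0004 0.0139] shift after turn [  3.2  71.7 174.9] F [-0.67  0.18  1.16] q [-0.37  0.33  0.13 -0.   -1.37  0.39] w 70.0
white (589.5, -355.5) (179.0, 169.0) 90.0
pix [[256. 187.]
 [376. 163.]
 [377. 113.]
 [372. 213.]]
```

```bash
cat > m.py <<'E'
from h import *
import pickle
ci=pickle.load(open('w15.pkl','rb'));im=cv2.imread('pics/w15.png');g=cv2.cvtColor(im,cv2.COLOR_BGR2GRAY)
def rect(im2,x0,x1,y0,y1,z):
  X=np.array([[x,y,z] for x in range(x0,x1) for y in range(y0,y1)],float)
  p=proj(ci,X).astype(np.float32).reshape(x1-x0,y1-y0,2)
  return cv2.remap(im2,p[...,0],p[...,1],cv2.INTER_LINEAR)
E
python3 -c "
from m import *
np.set_printoptions(linewidth=250)
t=rect(g,520,660,-410,-260,61);print(cv2.resize(t,(30,28),interpolation=cv2.INTER_AREA))
t=rect(g,380,470,-470,-280,60);print(cv2.resize(t,(38,18),interpolation=cv2.INTER_AREA))
"
```

```text
[[185 135 120 120 111 116 140 108  97 115 117 117 118 118 118 117 117 118 118 116 116 115  89  77 101 103 102  98 100 103]
 [183 126 119 119 113 155 165 160 146 109 104 115 115 118 118 118 120 118 117 116 115 115 113  97  86  97 103 103 103 105]
 [170 121 118 117 113 129 163 166 119  58  43  65  98 119 119 118 118 117 118 116 117 117 117 117 114 102 102 105 114 118]
 [177 128 119 117 110 121 167 140  74  38  41  82 118 110 123 119 116 117 117 116 118 118 116 115 117 116 116 119 115 103]
 [189 174 168 171 152 156 160  97  44  39  63 130 188 164 124 104 114 120 118 118 119 117 118 118 119 118 118 120  99  76]
 [187 189 184 184 168 162 115  56  38  48 106 179 194 194 185 139 110 147 154 128 120 117 117 118 119 118 118 118  55  33]
 [188 188 186 185 168 140  75  39  41  81 162 192 193 194 194 193 167 122 140 174 163 141 119 117 117 117 118 120  53  34]
 [187 185 186 184 158  94  45  39  61 132 189 191 190 192 194 194 194 184 142 120 161 179 170 144 126 121 119 114  53  39]
 [187 187 185 169 119  60  39  48 102 180 190 147 152 189 193 194 194 194 192 169 124 140 178 183 181 171 147 113  4
[... 4435 characters left out ...]
63  98 115 114  71  40  75  85 104 175 185 186 185 187 188 190 186 187 187 152]
 [170 169 164 166 171 173 144 108  96  92 105 114 110 106  99 100  95  92  90  86  99 114 111  96  88  90 118 183 186 188 186 184 186 189 184 184 184 136]
 [181 183 178 180 183 176 121 115 110 111 114 118 117 116 116 121 117 118 118 118 117 117 123 133 158 170 177 188 188 188 186 185 189 186 187 183 162 121]
 [183 183 185 187 185 147 117 118 118 118 114 116 118 117 115 119 117 116 117 119 117 116 117 112 122 138 173 183 185 188 187 187 188 186 187 183 136 118]
 [181 185 185 186 188 135 120 118 118 121 118 118 119 120 117 119 118 114 112 116 118 117 118 118 118 117 121 129 162 174 182 185 187 189 184 171 122 119]]
```

```bash
python3 -c "
from m import *
# label
x0,y0=530,-400
t=rect(g,x0,x0+115,y0,y0+115,61).astype(np.float32)
poly=np.array([[540,-348],[576,-299],[636,-338],[602,-391]],float);c=poly.mean(0);poly=c+(poly-c)*0.88
mask=np.zeros(t.shape,np.uint8);cv2.fillPoly(mask,[np.round((poly-[x0,y0])[:,::-1]).astype(np.int32)],1)
d=((t<165)&(mask>0)).astype(np.uint8);d=cv2.morphologyEx(d,cv2.MORPH_CLOSE,np.ones((5,5)));d=cv2.morphologyEx(d,cv2.MORPH_OPEN,np.ones((5,5)))
k=max(cv2.findContours(d,0,1)[0],key=cv2.contourArea);r=cv2.minAreaRect(k);b=cv2.boxPoints(r)[:,::-1]+[x0,y0]
print('barcode',r[0][1]+x0,r[0][0]+y0,r[1],b.round(1).tolist(),cv2.contourArea(k))
M=cv2.moments(d);print('centroid',M['m01']/M['m00']+x0,M['m10']/M['m00']+y0)
e=cv2.erode(d,np.ones((9,9)))>0
gy=cv2.Sobel(t,cv2.CV_32F,0,1)[e];gx=cv2.Sobel(t,cv2.CV_32F,1,0)[e]
J=np.array([[(gy*gy).sum(),(gy*gx).sum()],[(gy*gx).sum(),(gx*gx).sum()]]);w,v=np.linalg.eigh(J)
print('bars along (world xy)',v[:,0],np.degrees(np.arctan2(v[1,0],v[0,0])),w)
# scanner
s=rect(g,380,470,-470,-280,60).astype(int)
for y in range(-440,-322,8):
  col=s[:,y+470];i=np.where(col<62)[0];i=i[(i>5)&(i<60)]
  dd=np.diff(cv2.GaussianBlur(col[:,None].astype(np.float32),(1,3),0)[:,0])
  seg=dd[i[0]+20:i[0]+45]; print(y,'first',i[0]+380,'top/side edge',380+i[0]+20+int(seg.argmin()),round(float(seg.min())),end=' | ')
print()
for x in (405,412,420,426): 
  row=s[x-380];j=np.where(row<60)[0];print(x,j.min()-470,j.max()-470)
"
```

```text
barcode 588.8134155273438 -343.37926864624023 (45.97881317138672, 41.87973403930664) [[593.9, -374.1], [558.7, -351.3], [583.7, -312.7], [618.9, -335.5]] 1753.5
centroid 588.7888402625821 -343.37910284463896
bars along (world xy) [-0.85312647  0.5217042 ] 148.55336 [1.5178849e+06 2.3806914e+07]
-440 first 419 top/side edge 454 -12 | -432 first 397 top/side edge 441 -24 | -424 first 395 top/side edge 437 -14 | -416 first 395 top/side edge 427 -10 | -408 first 398 top/side edge 419 -24 | -400 first 399 top/side edge 419 -15 | -392 first 399 top/side edge 429 -3 | -384 first 400 top/side edge 440 -10 | -376 first 400 top/side edge 444 -14 | -368 first 401 top/side edge 430 -9 | -360 first 401 top/side edge 431 -8 | -352 first 401 top/side edge 441 -14 | -344 first 400 top/side edge 431 -7 | -336 first 401 top/side edge 432 -7 | -328 first 404 top/side edge 432 -6 | 
405 -439 -322
412 -439 -322
420 -440 -322
426 -440 -323
```

Request:
send_rows(
  series=[
    [[0, 0, 20], [0, 0, 0.065], 60],
    [[10, 25, 40], [0, 0, 0], 60],
    [[10, 30, 40], [0, 0, 0], 60],
    [[10.3, 26, 40], [0, 0, 0], 60],
    [[0, 0, 40], [0, 0, 0], 60],
    [[0, 0, 20], [0, 0, 0], 60],
    [[0, 0, 5], [0, 0, 0], 60],
    [[0, 0, 0], [0, 0, 0], 60],
  ],
)

```text
clock: 44.75
position: [414.8, -393.2, 111.2]
ee_rot: [-0.689, 0.725, 0.0, -0.0]
contact_force: [0.0, 0.1, 0.2]
gripper_width: 59.9
grasp_force: 0.0
```

```bash
python3 -c "
from h import *
import pickle
go(414.4,-393,27,-92.9)
ci,im=shot('wrist','w16.png');pickle.dump(ci,open('w15.pkl','wb'));cv2.imwrite('pics/w15.png',im[:,:,::-1])
"
python3 -c "
from m import *
s=rect(g,370,460,-470,-300,60).astype(int)
for y in range(-440,-310,8):
  col=s[:,y+470]; print(y,np.where(col<62)[0][[0,-1]]+370 if (col<62).any() else '', col[10:80:5])
print(proj(ci,[[414.4,-393,60]]))
"
```

```text
t 44.75 pos [ 414.8 -393.2  111.2] yaw -92.92 | turn [ 0.0003 -0.0002 -0.0003] shift after turn [-0.2  0.4 84.2] F [0.04 0.12 0.15] q [-0.48  0.41 -0.29  0.   -0.88  0.42] w 59.9
-440 [390 426] [129 129  57  56  37  24  13  12  10  30  65 202 213 208]
-432 [387 430] [132 118  51  18  24  23  23  23  21  16  50  81 180 182]
-424 [391 431] [126 116  80  30  24  23  24  21  22  19  58  70 107 104]
-416 [396 429] [134 130  84  63  23  22  23  20  21  20  64  68 103 105]
-408 [395 430] [134 133  86  60  23  36  73  69  30  14  60  64 106 166]
-400 [396 430] [133 134  95  65  14  18  64  64  44  15  49  64 105 108]
-392 [397 431] [207 147 115  81  13  15  15  15  13  11  38  64 112 109]
-384 [398 431] [211 201 130  80  12  14  12  13  14  15  16  63 133 114]
-376 [398 459] [212 210 199  79  15  19  14  12  13  14  13  64 132 136]
-368 [370 459] [210 208 212  45  14  20  19  18  18  17  13  44 111 124]
-360 [370 459] [209 214 208  44  17  18  18  18  18  16  16  46  81 133]
-352 [370 436] [209 207 164  66  28  20  19  17  19  18  17  53  77 134]
-344 [370 433] [206 210 199 123 146  17  17  18  18  15  16 136  77 133]
-336 [402 433] [209 210 205 203 177  18  18  17  16  17  16 127 130 134]
-328 [402 434] [202 205 209 207 205  16  17  17  16  18  16 119 134 133]
-320  [196 174 130 136 133 113 121 124 133 130 130 133 131 134]
-312  [134 129 133 127 130 130 130 136 132 129 130 129 135 132]
[[321.89848372 216.85107087]]
```

Request:
send_rows(
  series=[
    [[0, 0.8, 20], [0, 0, 0.008], 60],
    [[0, 0, 30], [0, 0, 0], 60],
    [[0, 0, 20], [0, 0, 0], 60],
    [[0, 0, 10], [0, 0, 0], 60],
    [[0, 0, 4], [0, 0, 0], 60],
    [[0, 0, 0], [0, 0, 0], 60],
  ],
)

```text
clock: 45.4
position: [414.3, -394.0, 27.9]
ee_rot: [-0.686, 0.728, -0.001, 0.0]
contact_force: [0.0, -0.1, -0.1]
gripper_width: 60.1
grasp_force: 0.0
```

Request:
send_rows(
  series=[
    [[0, 0, 0], [0, 0, 0], 45],
    [[0, 0, 0], [0, 0, 0], 25],
    [[0, 0, 0], [0, 0, 0], 25],
    [[0, 0, 0], [0, 0, 0], 25],
    [[0, 0, 0], [0, 0, 0], 25],
    [[0, 0, 0], [0, 0, 0], 25],
  ],
)

```text
clock: 46.0
position: [414.4, -394.2, 28.4]
ee_rot: [-0.686, 0.728, -0.001, 0.0]
contact_force: [0.5, 1.2, 6.0]
gripper_width: 33.6
grasp_force: 60.7
```

Request:
send_rows(
  series=[
    [[0, 0, -5], [0, 0, 0], 25],
    [[0, 0, -10], [0, 0, 0], 25],
    [[0, 0, -20], [0, 0, 0], 25],
    [[0, 0, -30], [0, 0, 0], 25],
    [[0, 0, -35], [0, 0, 0], 25],
    [[0, 0, -20], [0, 0, 0], 25],
    [[0, 0, 0], [0, 0, 0], 25],
    [[0, 0, 0], [0, 0, 0], 25],
  ],
)

```text
clock: 46.8
position: [413.0, -393.2, 146.8]
ee_rot: [-0.685, 0.728, 0.0, 0.0]
contact_force: [-0.3, 0.4, -2.7]
gripper_width: 33.4
grasp_force: 59.8
```

```bash
python3 -c "
from h import *
go(450,-240,124,-32.3)
for n in('scene','side'):shot(n,n+'17.png')
"
```

```text
t 46.8 pos [ 413.  -393.2  146.8] yaw -93.5 | turn [-4.0000e-04  7.0000e-04 -1.0682e+00] shift after turn [ -50.6 -149.3   22.8] F [-0.31  0.39 -2.71] q [-0.48  0.37 -0.25 -0.   -0.96  0.42] w 33.4
```

Request:
send_rows(
  series=[
    [[0, 0, -2], [0, 0, -0.1335], 25],
    [[0, 0, 0], [0, 0, -0.1335], 25],
    [[0, 0, 0], [0, 0, -0.1335], 25],
    [[0, 0, 0], [0, 0, -0.1335], 25],
    [[0, 0, 0], [0, 0, -0.1335], 25],
    [[0, 0, 0], [0, 0, -0.1335], 25],
    [[0, 0, 0], [0, 0, -0.1335], 25],
    [[0, 0, 0], [0, 0, -0.1335], 25],
  ],
)

```text
clock: 47.7
position: [412.6, -393.2, 147.1]
ee_rot: [0.961, -0.275, -0.002, -0.001]
contact_force: [0.0, 0.1, -2.0]
gripper_width: 33.3
grasp_force: 59.8
```

Request:
send_rows(
  series=[
    [[0, 0, 0], [0, 0, 0], 25],
    [[0, 0, 0], [0, 0, 0], 25],
  ],
)

```text
clock: 47.9
position: [412.9, -393.4, 147.7]
ee_rot: [0.96, -0.279, -0.001, -0.0]
contact_force: [0.7, -0.3, -1.7]
gripper_width: 33.2
grasp_force: 59.8
```

```bash
python3 -c "
from h import *
go(459.2,-261.5,126.4,-32.3)
"
```

```text
t 47.9 pos [ 412.9 -393.4  147.7] yaw -32.44 | turn [ 0.0001  0.0025 -0.0025] shift after turn [ -31.3 -136.2   21.3] F [ 0.73 -0.25 -1.65] q [-0.48  0.37 -0.24 -0.   -0.96  1.48] w 33.2
```

Request:
send_rows(
  series=[
    [[-4, -16, 0], [0, 0, 0], 25],
    [[-7, -30, 0], [0, 0, 0], 25],
    [[-8, -35, 5], [0, 0, 0], 25],
    [[-7, -30, 8], [0, 0, 0], 25],
    [[-4, -18, 5], [0, 0, 0], 25],
    [[-1.3, -7.2, 3], [0, 0, 0], 25],
    [[0, 0, 0], [0, 0, 0], 25],
    [[0, 0, 0], [0, 0, 0], 25],
  ],
)

```text
clock: 48.7
position: [459.7, -262.0, 128.1]
ee_rot: [0.961, -0.278, 0.0, 0.0]
contact_force: [-0.5, -0.6, -1.8]
gripper_width: 33.2
grasp_force: 60.0
```

```bash
python3 -c "
from h import *
import pickle
go(459.2,-261.5,126.4,-32.3)
ci,im=shot('wrist','w18.png');pickle.dump(ci,open('w15.pkl','wb'));cv2.imwrite('pics/w15.png',im[:,:,::-1])
ci=camera_info('scene');im=cv2.cvtColor(get_image('scene'),cv2.COLOR_RGB2GRAY)
print(proj(ci,[[588.8,-343.4,61]]))
np.set_printoptions(linewidth=250)
p=proj(ci,[[588.8,-343.4,61]])[0].astype(int);print(im[p[1]-28:p[1]+22:2,p[0]-30:p[0]+30:2])
"
```

```text
t 48.7 pos [ 459.7 -262.   128.1] yaw -32.3 | turn [ 0.0002 -0.0001  0.    ] shift after turn [-0.7 -0.2  1.7] F [-0.54 -0.57 -1.77] q [-0.21  0.33 -0.37  0.   -0.88  1.22] w 33.2
[[234.26155408 235.97079378]]
[[100  99  97  99  98  96  99  96  92  87  70  76  89  93 106 103  87  79  84  77  67  71 101  87  84  76  62  62  73 114]
 [ 99  98  97  99  92  88  78  80  97 127 162 146 151 155 134 104 104  99  84  88  84  82  79  71 104  59  59  78  58  53]
 [ 91  88  67  79 101 146 166 165 164 163 163 165 165 164 161 161 109  82  81  82  82  82  76  71  83 100 146 143  66  65]
 [116 164 163 162 167 165 165 164 161 166 162 165 165 162 163 167 153 133  81  82  83  80  76  71  63 144 143 143  93  66]
 [162 167 162 161 164 166 162 160 162 159 166 164 162 162 165 165 104  83  82  87  83  83  74  69 112 133 141 144 113 115]
 [161 167 165 168 165 165 169 161 164 165 160 163 165 166 166 162 102  86  98  96  91  84  83  62 124 125 125 125 126 128]
 [166 164 162 163 168 165 165 164 163 167 163 165 168 165 168 157 103 102 103 100 103  88  77  72  59 102 116 118 112  77]
 [169 168 167 165 167 164 163
[... 1485 characters left out ...]
173 177 176 175 175 175 177 177 176 176 175  88  39  36  61 147 164 164 167 168 166]
 [169 172 169 163 168 169 168  88  86  95 115 135 166 170 174 175 176 175 175 150  68  38  35 124 149 167 169 166 164 168]
 [172 168 169 169 168 167 168 123  41  41  49  66  80  91  98 114 144 165 171 122  49  34  33 142 160 164 166 170 168 162]
 [175 140 166 168 164 168 166 166  55  40  39  42  44  42  44  47  78  89  98  91  37  34  69 147 162 164 163 166 164 167]
 [175 144 165 167 168 166 161 165  82  41  41  40  41  41  42  41  42  42  46  44  39  32 131 144 169 166 163 167 168 167]
 [174 175 165 169 167 164 165 164 101  45  40  41  38  39  39  42  42  43  43  44  36  38 142 164 165 165 167 166 165 166]]
```

The barcode centre agrees in the scene camera (234.5,235.5 against a predicted 234.3,236.0). I'll make a fine adjustment and hold still.

Request:
send_rows(
  series=[
    [[-0.5, -0.2, 1.5], [0, 0, 0], 25],
    [[0, 0, 0], [0, 0, 0], 25],
    [[0, 0, 0], [0, 0, 0], 25],
    [[0, 0, 0], [0, 0, 0], 25],
    [[0, 0, 0], [0, 0, 0], 25],
    [[0, 0, 0], [0, 0, 0], 25],
    [[0, 0, 0], [0, 0, 0], 25],
    [[0, 0, 0], [0, 0, 0], 25],
  ],
)

```text
clock: 49.6
position: [459.4, -261.4, 126.5]
ee_rot: [0.961, -0.278, 0.0, -0.0]
contact_force: [0.4, -0.5, -1.4]
gripper_width: 33.5
grasp_force: 60.0
```

Request:
send_rows(
  series=[
    [[0, 0, 0], [0, 0, 0], 25],
    [[0, 0, 0], [0, 0, 0], 25],
    [[0, 0, 0], [0, 0, 0], 25],
    [[0, 0, 0], [0, 0, 0], 25],
    [[0, 0, 0], [0, 0, 0], 25],
    [[0, 0, 0], [0, 0, 0], 25],
    [[0, 0, 0], [0, 0, 0], 25],
    [[0, 0, 0], [0, 0, 0], 25],
  ],
)

```text
clock: 50.4
position: [459.4, -261.4, 126.5]
ee_rot: [0.961, -0.278, -0.0, 0.0]
contact_force: [-0.1, 0.5, -1.1]
gripper_width: 33.2
grasp_force: 60.0
```

Request:
send_rows(
  series=[
    [[0, 0, 0], [0, 0, 0], 25],
    [[0, 0, 0], [0, 0, 0], 25],
    [[0, 0, 0], [0, 0, 0], 25],
    [[0, 0, 0], [0, 0, 0], 25],
    [[0, 0, 0], [0, 0, 0], 25],
    [[0, 0, 0], [0, 0, 0], 25],
    [[0, 0, 0], [0, 0, 0], 25],
    [[0, 0, 0], [0, 0, 0], 25],
  ],
)

```text
clock: 51.2
position: [459.4, -261.4, 126.5]
ee_rot: [0.961, -0.278, 0.0, 0.0]
contact_force: [0.4, 0.6, -2.5]
gripper_width: 32.9
grasp_force: 60.0
```

Request:
send_rows(
  series=[
    [[0, 0, 0], [0, 0, 0], 25],
    [[0, 0, 0], [0, 0, 0], 25],
    [[0, 0, 0], [0, 0, 0], 25],
    [[0, 0, 0], [0, 0, 0], 25],
    [[0, 0, 0], [0, 0, 0], 25],
    [[0, 0, 0], [0, 0, 0], 25],
    [[0, 0, 0], [0, 0, 0], 25],
    [[0, 0, 0], [0, 0, 0], 25],
  ],
)

```text
clock: 52.0
position: [459.4, -261.4, 126.5]
ee_rot: [0.961, -0.278, 0.0, -0.0]
contact_force: [-0.5, 0.2, -2.0]
gripper_width: 33.0
grasp_force: 60.0
```

```bash
python3 -c "
from h import *
go(413.0,-393.2,146.8,-93.5)
"
```

```text
t 52.0 pos [ 459.4 -261.4  126.5] yaw -32.28 | turn [-0.      0.      1.0686] shift after turn [134.4  38.2 -20.3] F [-0.47  0.23 -2.02] q [-0.21  0.33 -0.37 -0.   -0.87  1.22] w 33.0
```

Request:
send_rows(
  series=[
    [[0, 0, -10], [0, 0, 0.1335], 25],
    [[0, 0, -10.3], [0, 0, 0.1335], 25],
    [[0, 0, 0], [0, 0, 0.1335], 25],
    [[0, 0, 0], [0, 0, 0.1335], 25],
    [[0, 0, 0], [0, 0, 0.1335], 25],
    [[0, 0, 0], [0, 0, 0.1335], 25],
    [[0, 0, 0], [0, 0, 0.1335], 25],
    [[0, 0, 0], [0, 0, 0.134], 25],
  ],
)

```text
clock: 52.8
position: [459.3, -261.4, 146.8]
ee_rot: [-0.683, 0.73, 0.0, -0.0]
contact_force: [-0.3, -0.4, -1.7]
gripper_width: 33.2
grasp_force: 59.8
```

Request:
send_rows(
  series=[
    [[15, 4, 0], [0, 0, 0], 25],
    [[30, 9, 0], [0, 0, 0], 25],
    [[35, 10, 0], [0, 0, 0], 25],
    [[30, 9, 0], [0, 0, 0], 25],
    [[17, 5, 0], [0, 0, 0], 25],
    [[7.4, 1.2, 0], [0, 0, 0], 25],
    [[0, 0, 0], [0, 0, 0], 25],
    [[0, 0, 0], [0, 0, 0], 25],
  ],
)

```text
clock: 53.6
position: [413.2, -392.6, 146.7]
ee_rot: [-0.685, 0.728, 0.0, 0.0]
contact_force: [1.8, 1.1, -1.3]
gripper_width: 33.4
grasp_force: 59.9
```

Request:
send_rows(
  series=[
    [[0, 0, 0], [0, 0, 0], 25],
    [[0, 0, 0], [0, 0, 0], 25],
  ],
)

```text
clock: 53.8
position: [413.5, -392.4, 146.9]
ee_rot: [-0.686, 0.728, -0.0, 0.0]
contact_force: [-0.9, 0.7, -1.5]
gripper_width: 33.2
grasp_force: 59.9
```

```bash
python3 -c "
from h import *
go(413.9,-393.8,28.4,-93.4)
"
```

```text
t 53.8 pos [ 413.5 -392.4  146.9] yaw -93.42 | turn [-0.0001  0.     -0.0003] shift after turn [  1.4  -0.5 118.5] F [-0.92  0.7  -1.46] q [-0.48  0.37 -0.25 -0.   -0.96  0.42] w 33.2
```

Request:
send_rows(
  series=[
    [[1.2, -0.5, 20], [0, 0, 0], 25],
    [[0, 0, 35], [0, 0, 0], 25],
    [[0, 0, 30], [0, 0, 0], 25],
    [[0, 0, 10], [0, 0, 0], 25],
    [[0, 0, 3], [0, 0, 0], 25],
    [[0, 0, 0], [0, 0, 0], 25],
    [[0, 0, 0], [0, 0, 0], 25],
  ],
)

```text
clock: 54.5
position: [414.7, -395.0, 50.4]
ee_rot: [-0.685, 0.728, -0.002, 0.0]
contact_force: [0.9, -0.7, -1.2]
gripper_width: 33.3
grasp_force: 60.0
```

Request:
send_rows(
  series=[
    [[-0.8, 0, 8], [0, 0, 0], 25],
    [[0, 0, 7], [0, 0, 0], 25],
    [[0, 0, 3], [0, 0, 0], 25],
    [[0, 0, 1.5], [0, 0, 0], 25],
    [[0, 0, 0], [0, 0, 0], 25],
    [[0, 0, 0], [0, 0, 0], 25],
  ],
)

```text
clock: 55.1
position: [413.6, -393.7, 29.3]
ee_rot: [-0.685, 0.728, -0.0, -0.0]
contact_force: [0.2, -0.2, -1.7]
gripper_width: 33.1
grasp_force: 60.0
```

Request:
send_rows(
  series=[
    [[0, 0, 1], [0, 0, 0], 25],
    [[0, 0, 0], [0, 0, 0], 25],
    [[0, 0, 0], [0, 0, 0], 25],
  ],
)

```text
clock: 55.4
position: [413.8, -393.8, 28.5]
ee_rot: [-0.685, 0.728, -0.0, 0.0]
contact_force: [1.1, -0.2, -0.9]
gripper_width: 33.0
grasp_force: 60.1
```

Request:
send_rows(
  series=[
    [[0, 0, 1], [0, 0, 0], 25],
    [[0, 0, 0], [0, 0, 0], 25],
    [[0, 0, 0], [0, 0, 0], 25],
  ],
)

```text
clock: 55.7
position: [413.8, -393.8, 28.4]
ee_rot: [-0.685, 0.728, -0.0, 0.0]
contact_force: [-0.3, 2.0, 4.3]
gripper_width: 33.2
grasp_force: 60.9
```

Request:
send_rows(
  series=[
    [[0, 0, 0], [0, 0, 0], 40],
    [[0, 0, 0], [0, 0, 0], 60],
    [[0, 0, 0], [0, 0, 0], 60],
    [[0, 0, 0], [0, 0, 0], 60],
    [[0, 0, -20], [0, 0, 0], 60],
    [[0, 0, -40], [0, 0, 0], 60],
    [[0, 0, -45], [0, 0, 0], 60],
    [[0, 0, -45], [0, 0, 0], 60],
  ],
)

```text
clock: 56.5
position: [413.2, -393.4, 178.6]
ee_rot: [-0.685, 0.728, 0.0, -0.0]
contact_force: [0.3, 0.3, -0.0]
gripper_width: 59.7
grasp_force: 0.0
```

Request:
send_rows(
  series=[
    [[0, 0, -40], [0, 0, 0], 60],
    [[0, 0, -40], [0, 0, 0], 60],
    [[0, 0, 0], [0, 0, 0], 60],
    [[0, 0, 0], [0, 0, 0], 60],
    [[0, 0, 0], [0, 0, 0], 60],
  ],
)

```text
clock: 57.0
position: [412.9, -393.1, 255.8]
ee_rot: [-0.685, 0.728, 0.001, -0.0]
contact_force: [-0.4, 0.5, -0.8]
gripper_width: 60.1
grasp_force: 0.0
```

```bash
python3 - <<'E'
from h import *
import pickle
go(414,-394,260,-93.4)
ci,im=shot('wrist','w20.png');pickle.dump(ci,open('w15.pkl','wb'));cv2.imwrite('pics/w15.png',im[:,:,::-1])
a,i2=shot('side','side20.png');print([b for b in brass(a,i2,60) if b[2]<60])
from m import *
s=rect(g,370,460,-470,-300,60).astype(int)
for y in range(-416,-325,10):
  w=np.where(s[:,y+470]<62)[0]; print(y,w[[0,-1]]+370 if len(w) else '')
j=np.where(s[45]<62)[0];print(j.min()-470,j.max()-470)
E
```

```text
t 57.0 pos [ 412.9 -393.1  255.8] yaw -93.51 | turn [ 0.0022  0.0016 -0.002 ] shift after turn [ 0.8 -1.2 -4.2] F [-0.44  0.54 -0.82] q [-0.48  0.28 -0.09 -0.   -1.21  0.42] w 60.1
[([344.4, 191.4], [552.5, -158.2], 5), ([317.3, 204.8], [586.6, -45.2], 6), ([296.1, 223.5], [587.9, 68.9], 8), ([252.3, 317.0], [462.0, 420.0], 9)]
-416 [395 434]
-406 [395 436]
-396 [396 437]
-386 [397 438]
-376 [397 438]
-366 [398 438]
-356 [392 440]
-346 [395 437]
-336 [402 433]
-326 [402 434]
-457 -321
```

The scanner is back in its rest. The connector of the housing on place_3 now shows at about (552,-158), so that housing was knocked aside. I'll look at it and mend it.

Request:
send_rows(
  series=[
    [[0, 0, 0], [0, 0, 0.136], 80],
    [[0, 0, 0], [0, 0, 0.136], 80],
    [[0, 0, 0], [0, 0, 0.136], 80],
    [[0, 0, 0], [0, 0, 0.136], 80],
    [[0, 0, 0], [0, 0, 0.136], 80],
    [[0, 0, 0], [0, 0, 0.136], 80],
    [[0, 0, 0], [0, 0, 0.136], 80],
    [[0, 0, 0], [0, 0, 0.136], 80],
  ],
)

```text
clock: 57.9
position: [413.2, -393.4, 255.8]
ee_rot: [-0.207, 0.978, 0.001, -0.001]
contact_force: [0.3, 0.9, -0.3]
gripper_width: 80.0
grasp_force: 0.0
```

Request:
send_rows(
  series=[
    [[0, 0, 0], [0, 0, 0.136], 80],
    [[0, 0, 0], [0, 0, 0.136], 80],
    [[0, 0, 0], [0, 0, 0.137], 80],
    [[-25, 30, 0], [0, 0, 0], 80],
    [[-35, 40, 0], [0, 0, 0], 80],
    [[-35, 40, 0], [0, 0, 0], 80],
    [[-35, 40, 0], [0, 0, 0], 80],
    [[-35, 40, 0], [0, 0, 0], 80],
  ],
)

```text
clock: 58.7
position: [568.6, -209.4, 256.0]
ee_rot: [-0.006, 1.0, 0.0, -0.001]
contact_force: [0.7, -0.5, -0.6]
gripper_width: 80.0
grasp_force: 0.0
```

Request:
send_rows(
  series=[
    [[-24, 31, 0], [0, 0, 0], 80],
    [[0, 0, 0], [0, 0, 0], 80],
    [[0, 0, 0], [0, 0, 0], 80],
    [[0, 0, 0], [0, 0, 0], 80],
  ],
)

```text
clock: 59.1
position: [590.9, -180.3, 256.4]
ee_rot: [-0.006, 1.0, -0.0, -0.001]
contact_force: [-0.8, -0.1, -0.5]
gripper_width: 80.1
grasp_force: 0.0
```

```bash
python3 - <<'E'
from h import *
import pickle
go(619.2,-163.8,200,180.6)
ci,im=shot('wrist','w21.png');pickle.dump(ci,open('w21.pkl','wb'))
print([b for b in brass(ci,im,64) if b[2]<200])
for o in housings(ci,im,45):print(o)
rings(ci,im,(120,80,480,330),15)
print(proj(ci,[[619.2,-163.8,45],[585,-160,95]]))
E
```

```text
t 59.1 pos [ 590.9 -180.3  256.4] yaw -179.3 | turn [ 0.     -0.0019  0.0017] shift after turn [-28.5  16.2  56.4] F [-0.83 -0.13 -0.54] q [-0.03  0.36  0.03  0.   -1.25 -1.52] w 80.1
[([342.5, 137.4], [548.3, -158.6], 64), ([438.6, 170.6], [583.7, -48.7], 72), ([537.8, 172.4], [584.2, 65.6], 73)]
([836.6, 225.7], [14.0, 34.1], ([-251.6, -157.1], -148.0))
([613.7, -168.2], [29.1, 49.8], ([-65.0, 9.8], 171.4))
ring [ 626.3 -166.5] [41.  59.4] line [-57.4  12.9] 167.3
[[335.44184414 195.08397198]
 [342.02355786 176.03522496]]
```

```bash
python3 - <<'E'
from h import *
import pickle
np.set_printoptions(linewidth=250)
ci=pickle.load(open('w21.pkl','rb'));im=cv2.imread('pics/w21.png');g=cv2.cvtColor(im,cv2.COLOR_BGR2GRAY)
print(g[120:240:4,280:410:4])
for th in(70,90):
  n,l,st,c=cv2.connectedComponentsWithStats((g<th).astype(np.uint8))
  for i in range(1,n):
    if 100<st[i,4]<3000 and 280<c[i][0]<560 and 120<c[i][1]<240:
      k=cv2.findContours((l==i).astype(np.uint8),0,1)[0][0];P=ray(ci,k.reshape(-1,2),95)[:,:2].astype(np.float32);e=cv2.fitEllipse(P)
      print(th,st[i],np.round(e[0],1),np.round(e[1],1))
E
```

```text
[[114 120 116 115 116 116 119 116 118 118 115 119 115 119 117 119 129 125 125 125 130 127 127 128 125 116 120 118 117 117 118 117 119]
 [114 114 115 113 114 114 113 114 114 113 114 115 114 114 115 115 115 115 116 115 115 115 115 114 113 113 104 103 103 102 100 100 108]
 [127 126 127 126 127 127 127 127 128 127 127 128 128 128 107  95  94  98 129 130 130 130 129 131 130 130 130 131 130 130 130 128 128]
 [129 129 129 130 130 130 130 130 129 130 131 130 131 130  82  97 107  90 131 131 131 131 130 132 132 131 131 131 130 130 129 130 129]
 [128 128 128 127 128 128 127 128 127 128 127 128 128 127  73  93 101  89 113 128 129 129 130 130 129 129 130 130 129 129 128 129 128]
 [128 130 128 129 129 129 128 129 129 129 129 128 128 128  77  96 103  89 129 130 130 130 130 130 130 130 129 130 129 128 128 127 126]
 [132 132 132 131 131 130 131 132 131 132 132 132 131  98  70  83  81  80 112 131 130 131 130 131 128 129 129 129 128 127 125 125 124]
 [128 128 129 128 129 129 128 130 129 129 128 126  70  72 104 110 112 112 107  78 128 130 130 130 130 130 131 130 129 128 128 128 128]
 [129 129 128 129 12
[... 2834 characters left out ...]
72 171 172 171 172 171 172 171 171 172 173 173 174 174 174 174 176 174 175 175 175 175 177 177 176 176 175 189 172]]
70 [417 148  29  29 119] [576.4 -58.9] [ 28.5 199.8]
70 [ 499  149   40   75 1088] [600.3  26.5] [32.6 71.6]
70 [330 159  30  30 706] [ 582.5 -157.7] [29.9 30.3]
70 [407 177  24  39 413] [604.  -80.5] [19.3 37.8]
70 [431 194  30  27 541] [616.3 -48.1] [27.4 30. ]
90 [319 129  40  36 233] [ 465. -155.] [ 59.4 165.8]
90 [ 405  147   51   71 1133] [592.8 -70.7] [41.9 63.6]
90 [ 498  148   56   77 1357] [598.5  30.4] [45.2 68.4]
90 [329 159  32  30 750] [ 582.6 -157.8] [31.  31.2]
90 [431 193  31  29 673] [617.1 -48.8] [30.9 31.2]
90 [538 196  29  27 607] [618.2  66.6] [29.6 30.3]
```

The knocked housing stands at (582.5,-157.7) with its connector still at about 181°. The others are true on their rings. I'll re-grip it and move it back by (36.5,-6.2).

Request:
send_rows(
  series=[
    [[3, 8, 20], [0, 0, 0], 80],
    [[3, 8, 40], [0, 0, 0], 80],
    [[2.2, 6.7, 40], [0, 0, 0], 80],
    [[0, 0, 26], [0, 0, 0], 80],
    [[0, 0, 10], [0, 0, 0], 80],
    [[0, 0, 0], [0, 0, 0], 80],
    [[0, 0, 0], [0, 0, 0], 80],
  ],
)

```text
clock: 59.85
position: [584.0, -158.1, 122.9]
ee_rot: [-0.006, 1.0, -0.0, 0.001]
contact_force: [0.9, 0.0, 0.3]
gripper_width: 80.2
grasp_force: 0.0
```

```bash
python3 -c "
from h import *
go(582.5,-157.7,65,180.7)"
```

```text
t 59.85 pos [ 584.  -158.1  122.9] yaw -179.3 | turn [-0.0007  0.0027  0.0001] shift after turn [ 1.5  0.4 57.9] F [0.88 0.05 0.3 ] q [ 0.    0.44 -0.19  0.   -0.93 -1.56] w 80.2
```

Request:
send_rows(
  series=[
    [[1.2, 0.4, 20], [0, 0, 0], 80],
    [[0, 0, 20], [0, 0, 0], 80],
    [[0, 0, 12], [0, 0, 0], 80],
    [[0, 0, 4], [0, 0, 0], 80],
    [[0, 0, 0], [0, 0, 0], 80],
    [[0, 0, 0], [0, 0, 0], 70],
    [[0, 0, 0], [0, 0, 0], 50],
    [[0, 0, 0], [0, 0, 0], 50],
  ],
)

```text
clock: 60.65
position: [582.8, -157.1, 67.1]
ee_rot: [-0.007, 1.0, -0.0, 0.001]
contact_force: [-0.7, -0.1, 5.3]
gripper_width: 54.2
grasp_force: 63.4
```

Request:
send_rows(
  series=[
    [[0, 0, 0], [0, 0, 0], 50],
    [[0, 0, 0], [0, 0, 0], 50],
    [[0, 0, 0], [0, 0, 0], 50],
  ],
)

```text
clock: 60.95
position: [582.8, -157.1, 67.1]
ee_rot: [-0.007, 1.0, -0.0, 0.001]
contact_force: [-1.9, -0.3, 4.9]
gripper_width: 54.3
grasp_force: 63.4
```

Request:
send_rows(
  series=[
    [[0, 0, -4], [0, 0, 0], 50],
    [[0, 0, -6], [0, 0, 0], 50],
    [[0, 0, 0], [0, 0, 0], 50],
    [[0, 0, 0], [0, 0, 0], 50],
    [[0, 0, 0], [0, 0, 0], 50],
  ],
)

```text
clock: 61.45
position: [581.4, -156.7, 74.7]
ee_rot: [-0.006, 1.0, 0.0, -0.001]
contact_force: [-0.7, -0.7, -3.9]
gripper_width: 54.4
grasp_force: 63.9
```

```bash
python3 -c "
from h import *
go(619.3,-164.2,70,180.6)"
```

```text
t 61.45 pos [ 581.4 -156.7   74.7] yaw -179.28 | turn [ 0.0003 -0.0012  0.0021] shift after turn [-37.8  -7.9   4.7] F [-0.75 -0.65 -3.95] q [ 0.01  0.5  -0.24 -0.   -0.83 -1.56] w 54.4
```

Request:
send_rows(
  series=[
    [[-6, -1, -2], [0, 0, 0], 50],
    [[-10, -2, 0], [0, 0, 0], 50],
    [[-10, -2, 0], [0, 0, 0], 50],
    [[-8, -2, 0], [0, 0, 0], 50],
    [[-3.6, -0.6, 0], [0, 0, 0], 50],
    [[0, 0, 0], [0, 0, 0], 50],
    [[0, 0, 5], [0, 0, 0], 50],
    [[0, 0, 0], [0, 0, 0], 50],
  ],
)

```text
clock: 62.25
position: [618.3, -163.8, 71.2]
ee_rot: [-0.006, 1.0, 0.0, -0.001]
contact_force: [0.1, 0.3, -5.0]
gripper_width: 54.0
grasp_force: 63.9
```

Request:
send_rows(
  series=[
    [[0, 0, 1], [0, 0, 0], 50],
    [[0, 0, 0], [0, 0, 0], 50],
    [[0, 0, 0], [0, 0, 0], 50],
  ],
)

```text
clock: 62.55
position: [619.5, -163.9, 71.4]
ee_rot: [-0.006, 1.0, -0.0, 0.0]
contact_force: [-0.6, -0.5, -5.1]
gripper_width: 54.1
grasp_force: 63.9
```

Request:
send_rows(
  series=[
    [[0, 0, 1], [0, 0, 0], 50],
    [[0, 0, 0], [0, 0, 0], 50],
    [[0, 0, 0], [0, 0, 0], 50],
  ],
)

```text
clock: 62.85
position: [619.5, -164.0, 70.3]
ee_rot: [-0.006, 1.0, -0.0, -0.0]
contact_force: [-0.5, -0.1, -4.6]
gripper_width: 53.8
grasp_force: 64.0
```

Request:
send_rows(
  series=[
    [[0, 0, 1.5], [0, 0, 0], 50],
    [[0, 0, 0], [0, 0, 0], 50],
    [[0, 0, 0], [0, 0, 0], 50],
  ],
)

```text
clock: 63.15
position: [619.5, -164.0, 68.7]
ee_rot: [-0.006, 1.0, 0.0, -0.0]
contact_force: [-0.6, 0.7, -5.4]
gripper_width: 53.9
grasp_force: 64.0
```

Request:
send_rows(
  series=[
    [[0, 0, 1], [0, 0, 0], 50],
    [[0, 0, 0], [0, 0, 0], 50],
    [[0, 0, 0], [0, 0, 0], 50],
  ],
)

```text
clock: 63.45
position: [619.5, -164.0, 67.7]
ee_rot: [-0.006, 1.0, -0.0, -0.0]
contact_force: [0.1, 1.2, -5.1]
gripper_width: 53.8
grasp_force: 64.0
```

Request:
send_rows(
  series=[
    [[0, 0, 0.8], [0, 0, 0], 50],
    [[0, 0, 0], [0, 0, 0], 50],
    [[0, 0, 0], [0, 0, 0], 50],
  ],
)

```text
clock: 63.75
position: [619.6, -164.0, 67.2]
ee_rot: [-0.006, 1.0, -0.0, 0.0]
contact_force: [-0.2, 0.9, -3.4]
gripper_width: 53.9
grasp_force: 64.0
```

Request:
send_rows(
  series=[
    [[0, 0, 1], [0, 0, 0], 50],
    [[0, 0, 0], [0, 0, 0], 50],
    [[0, 0, 0], [0, 0, 0], 60],
    [[0, 0, 0], [0, 0, 0], 80],
    [[0, 0, 0], [0, 0, 0], 80],
    [[0, 0, 0], [0, 0, 0], 80],
    [[0, 0, -20], [0, 0, 0], 80],
    [[0, 0, -40], [0, 0, 0], 80],
  ],
)

```text
clock: 64.55
position: [617.2, -163.7, 122.9]
ee_rot: [-0.006, 1.0, 0.0, -0.004]
contact_force: [0.6, -0.2, -0.2]
gripper_width: 79.7
grasp_force: 0.0
```

Request:
send_rows(
  series=[
    [[0, 0, -40], [0, 0, 0], 80],
    [[10, 0, -40], [0, 0, 0], 80],
    [[30, 0, -40], [0, 0, 0], 80],
    [[20, 0, -10], [0, 0, 0], 80],
    [[0, 0, 0], [0, 0, 0], 80],
    [[0, 0, 0], [0, 0, 0], 80],
    [[0, 0, 0], [0, 0, 0], 80],
  ],
)

```text
clock: 65.25
position: [559.6, -164.6, 254.5]
ee_rot: [-0.006, 1.0, 0.0, -0.001]
contact_force: [-0.0, 0.3, -0.0]
gripper_width: 80.1
grasp_force: 0.0
```

```bash
python3 - <<'E'
from h import *
go(0,0,0,180)
ci,im=shot('wrist','w22.png');g=cv2.cvtColor(im,cv2.COLOR_RGB2GRAY)
print([b for b in brass(ci,im,64) if b[2]<200])
n,l,st,c=cv2.connectedComponentsWithStats((g<80).astype(np.uint8))
for i in range(1,n):
    if 250<st[i,4]<3000 and c[i][1]<330:
      k=cv2.findContours((l==i).astype(np.uint8),0,1)[0][0];P=ray(ci,k.reshape(-1,2),95)[:,:2].astype(np.float32);e=cv2.fitEllipse(P)
      if e[1][1]<36: print(st[i],np.round(e[0],1),np.round(e[1],1))
# whole-bench change check against the first pictures
for nm in('scene','side'):
  c2,i2=shot(nm,nm+'22.png');o=cv2.imread('pics/%s0.png'%nm)
  print(nm,[b for b in brass(c2,i2,60) if b[2]<60])
E
```

```text
t 65.25 pos [ 559.6 -164.6  254.5] yaw -179.27 | turn [ 0.0003 -0.0021  0.0128] shift after turn [559.6 164.6 254.5] F [-0.05  0.28 -0.02] q [-0.01  0.3  -0.06 -0.   -1.21 -1.55] w 80.1
[([421.9, 197.7], [584.0, -49.3], 68), ([322.3, 198.2], [586.0, -164.1], 65), ([520.0, 199.2], [584.3, 65.4], 68)]
[309 223  27  26 546] [ 619.5 -163.9] [28.3 28.9]
[519 225  28  25 509] [618.3  66.6] [27.9 28.7]
scene [([445.9, 0.6], [-197.5, 773.0], 18), ([624.4, 13.7], [138.5, 1388.9], 11), ([620.6, 21.0], [171.0, 1344.4], 5), ([615.8, 20.8], [163.1, 1328.3], 5), ([607.3, 36.2], [228.8, 1236.0], 22), ([291.0, 38.8], [-188.0, 87.3], 8), ([602.6, 39.0], [236.3, 1208.9], 8), ([604.6, 44.8], [266.8, 1193.5], 9), ([261.1, 58.4], [-117.4, -55.0], 16), ([297.0, 63.1], [-47.3, 63.7], 16), ([259.6, 65.7], [-80.6, -71.7], 7), ([262.7, 70.6], [-51.3, -68.5], 12), ([293.2, 70.6], [-13.1, 37.2], 5), ([273.0, 75.4], [-13.8, -40.4], 5), ([597.4, 96.8], [486.2, 989.2], 25), ([447.5, 118.6], [395.4, 453.6], 10), ([451.6, 122.3], [415.1, 458.4], 11), ([443.2, 148.5], [507.2, 376.1], 8), ([345.0, 337.2], [965.8, -155.8], 5)]
side [([336.4, 186.9], [588.9, -163.3], 7), ([317.4, 204.4], [587.7, -47.1], 5), ([296.1, 223.1], [588.9, 67.5], 7), ([252.3, 317.0], [462.0, 420.0], 9)]
```

```bash
python3 -c "
from bench import job_done
print(job_done())"
```

```text
the job is handed in; nothing more can be done
None
```

The job is handed in after about 65 s of the 210 s allowed: the three sound housings stand on their rings with connectors over the lines, the light one is in the reject tray, the carriage is home against its stop (31 N felt there), the barcode was held about 3 s, and the scanner is back in its rest. One housing was knocked aside late in the run, so I put it back on its ring after the scan; the judge returned no verdict.

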